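Load the specimen tray and hold the index plunger out

TASK

Slide the loaded specimen tray, nose first and handle last, into the slotted bay until it is fully home against the back stop, with its jars standing upright in it. Then let go of the tray, pull the bay's sprung index plunger up by its knob as far as it goes, clear of its hole in the rail, and finish while still holding it up there, so that a colleague can shift the bay along the rail. Leave the other things on the table where they are.

Things in the scene. Friction and masses are not known exactly. Their poses are not given: they have to be found in the camera images.
- tray_center (a point): centre of the loaded white plastic tray, 11 mm above its underside. Tray 130 mm long (x) x 100 wide (y) x 22 high, open-topped, four pockets; a flange along each long side makes it 116 mm wide 18-22 mm above the table. +x points to its plain nose, which enters the bay first; the handle is at -x. Stands flat on the table, about 0.5 kg loaded; can be dragged over the table by its handle
- tray_handle (a point): grip centre of the tray's handle: an upright fin 14 mm thick (tray y), 52 mm long (tray x), reaching from 4 to 46 mm above the table. This point is 32 mm above the table and 92 mm behind the tray's centre (tray -x) on its centre line. Same axes as the tray
- bay: fixed aluminium bay on the table, no floor: two slotted rails and a back stop. Origin on the table, where the tray's centre lies when fully home (nose on the stop, face at x = 65 mm). +x: way the tray slides in; z up. Rails x = -50 to 65 mm, 124 mm apart inside, 34 mm high; their lips, 106 mm apart, cover the tray's flanges from 26 mm up. A carriage plate behind the stop bridges the index rail
- bay_mouth (a point): middle of the bay's mouth, on the table, 97 mm before the bay's origin (bay -x); same axes as the bay. Flared guides, 34 mm high, narrow the gap from about 152 mm here to 124 mm at the rails, 47 mm farther in
- rail_hole (a point): seat hole of the index pin in the steel index rail (40 mm wide, 12 mm high, 300 mm long along bay y), 115 mm beyond the bay's origin (bay +x), at the rail's top; straight below the knob
- index_knob (a point): black round knob of the sprung index plunger, upright on the carriage plate, 115 mm beyond the bay's origin (bay +x). Origin at its centre, 73 mm above the table when seated. 26 mm in diameter and high; rim 30 mm wide 8-11 mm above the centre. Below it a fixed collar, 20-25 mm in diameter, top 57 mm above the table, on the plate (top 38 mm). Pulls straight up
- plunger (a joint): travel of the plunger in m: 0 = pin seated in the rail hole, 0.016 = fully pulled up against its stop (pin leaves the hole at about 0.008). A spring pulls it back: about 4 N at the start, 9 N at full travel
- jar0_center (a point): centre of a closed glass specimen jar, 36 mm in diameter, 52 mm high, about 60 g, standing loose in one of the tray's pockets; z along the jar's axis
- jar1_center (a point): centre of a closed glass specimen jar, 36 mm in diameter, 52 mm high, about 60 g, standing loose in one of the tray's pockets; z along the jar's axis
- jar2_center (a point): centre of a closed glass specimen jar, 36 mm in diameter, 42 mm high, about 60 g, standing loose in one of the tray's pockets; z along the jar's axis
- empty_tray_center (a point): bystander, centre of the empty white tray, 100 x 210 x 28 mm
- beaker_center (a point): bystander, centre of the glass beaker, 60 mm in diameter, 75 mm high
- wash_bottle_center (a point): bystander, centre of the white plastic bottle, 56 mm in diameter, 150 mm high
- petri_center (a point): bystander, centre of the clear lidded dish, 92 mm in diameter, 16 mm high
- forceps_center (a point): bystander, centre of the steel forceps, about 130 mm long, 8 mm high, lying along their x
- shell_center (a point): bystander, centre of the conical brown shell, 66 mm in diameter, 43 mm high
- loupe_center (a point): bystander, centre of the hand lens lying flat, 68 mm in diameter, 10 mm high, handle 90 mm long to its -x; this point is in the middle of the lens
Things that resemble listed ones, but are neither listed nor needed, are in the scene too. What is shaped like the part that bears jar1_center but blue or green is not meant.

How it is judged:
By the outcome, as a careful person would: the job done as asked, in the order asked, and still so for the second after the job is handed in, while the arm keeps its last pose, push and grip.
It also fails if it takes over 54 s, if anything falls off the work surface, if the arm or the gripper's body presses on something with over 40 N, if the wrist force passes 120 N, or if a joint passes its speed limit or range.

ROBOT

A 7-joint arm with a two-finger parallel gripper is mounted at the origin on the work surface. World frame = base frame: x ahead of the robot, y to its left, z up, the work surface at z = 0. Lengths are in m, angles in rad, forces in N, time in s.
With the tool pointing down it reaches from about 0.4 to 0.875 m from the base axis. Payload 19.3 kg.
Tool frame: the origin (TCP) lies at the very end of the fingers, on their centre line; the grasp point (between the pads) lies 19 mm behind it; z points along the fingers, y is the direction in which the jaws open and shut (so a half turn about z gives the same grasp; the last joint's range is limited). The gripper opens to 85 mm and grips with 20 to 120 N. Pads are 22 mm wide; open, the fingers measure 114 mm over their backs; the gripper's body (76 mm by 85 mm) begins 54 mm behind the grasp point. The pads swing forward as they close: fully open they stand 13 mm farther back than shut.
Start: joints at [1.081, 0.521, -0.036, 1.599, 0.021, 1.021, -0.113], TCP at [0.255, -0.571, 0.203] pointing down, gripper open.
Joint ranges: [-2.91, 2.91], [-0.3, 2.13], [-1.5, 1.42], [0.17, 2.43], [-1.26, 4.41], [0.16, 1.93], [-2.52, 2.52]. Speed limits (rad/s): [1.89, 1.89, 2.39, 2.39, 3.01, 3.01, 3.01].

INTERFACE

Orientations are given as [roll, pitch, yaw] about the fixed x, y, z axes, in that order (R = Rz(yaw) Ry(pitch) Rx(roll)).
In Python, from workcell import bot, viewer gives the robot as it stands.
- The arm moves only by the shell command python3 -m creep 'ROWS' [FORCE]. ROWS is JSON, a list of rows, each an object of numbers: "rx", "ry", "rz": the turn, a rotation vector about the tool's x, y, z in degrees; "tx", "ty", "tz": the shift along the tool's x, y, z in mm; "hand": the closure, from -1 (fully open) to 1 (shut), so that 0 is half open. In form: [{"rx": .., "ry": .., "rz": .., "tx": .., "ty": .., "tz": .., "hand": ..}, ...]. A call has 1 to 8 rows; each row is the pose to reach, as a shift and turn from the pose commanded when the call began, along the tool's axes at that moment; what a row does not reach only later rows make up. A row lasts 1/10 s, in which the tool goes at most 50 mm and 8.59 degrees, less where a joint would pass 70% of its speed; a pose out of reach is approached as far as the arm can. A call with a gripper value outside its range is refused whole. The fingers move at their own pace and stop on an object; FORCE is the grip in N (left out, the last holds). Time passes only in rows, so rows that repeat a pose let the fingers close. It gives the time, the measured TCP pose, the force and the opening at its end, in the units of the state.
- bot.observe(): the state, without advancing time (a new reading comes with each control period).
- viewer.grab_frame(name): name is "side" or "top"; returns a dict with "pixels" (384x512x3 uint8, blue, green, red), "vertical_fov" (degrees; the focal length in pixels is half the picture's height over the tangent of half this angle, whatever the lens; pixels are square), "cx", "cy" (the principal point, pixels), "rvec" (rotation vector, rad) and "tvec" (3), from world to camera coordinates, as OpenCV has them. Camera axes: x right, y down, z forward; pixel columns grow to the right and rows downward; lengths in m; the calibration is good to about 2 mm. A picture is of the moment at which its call begins. There is no depth.
- bot.job_done(): hands the job in, once; it reports no verdict.
Trained networks look in a picture, given as the dict that the camera call returned (one of the last four; its "shot" number tells which), for a name from the list of things; names that differ only in an ending like _2 or _b are one class to them, and where a whole thing is asked for, a point or a joint stands for the part that bears it (a point fixed in the world has none). Each returns a list of dicts, best first, with "score" (0 to 1); they miss things now and then, are a little off and sometimes report something else, mostly with a low value. They report only what shows in the picture. A call takes as long as a camera call. They do not tell look-alikes from the thing itself.
- viewer.outline_of(target, picture): "mask" (384x512 bool, what is visible of it) and "bbox" ([left, top, right, bottom] in pixels, round what is visible of it).
The state is a dict: "clock": time; "qpos": joint angles; "qd": joint speeds; "joint_efforts": joint torques, N m; "position": TCP position; "tool_rot": TCP orientation; "force": force on the tool from outside, world axes, zero at the start; "moment": the same for the moment, N m; "grip_width": finger opening in m.
Only numpy, scipy, OpenCV 4.12 (cv2) and the standard library are available. Lean on these libraries where they do the work, as an engineer would, in place of code of your own. Each camera call takes 0.05 s, during which the arm holds its last target.

## Working session

There is one attempt and no reset: what is moved stays moved. The work goes in short steps, Python scripts to look and compute and a shell command to move; the robot and the scene stay as the last step left them, time stands still between calls to the robot, and variables do not carry over. Pictures are saved under pics/ and viewed, and the job is handed in when it is done.

```bash
mkdir -p pics; ls; cat > h.py <<'E'
import numpy as np, cv2
from workcell import bot, viewer
from scipy.spatial.transform import Rotation as R
def cam(p):
    Rm=cv2.Rodrigues(np.array(p["rvec"],float))[0]; t=np.array(p["tvec"],float).ravel()
    f=192/np.tan(np.radians(p["vertical_fov"])/2)
    return Rm,t,f,p["cx"],p["cy"]
def ray(p,u,v,z):
    Rm,t,f,cx,cy=cam(p); d=Rm.T@np.array([(u-cx)/f,(v-cy)/f,1]); c=-Rm.T@t
    return c+d*(z-c[2])/d[2]
def proj(p,X):
    Rm,t,f,cx,cy=cam(p); q=Rm@np.array(X,float)+t
    return np.array([cx+f*q[0]/q[2],cy+f*q[1]/q[2]])
E
python3 - <<'E'
from h import *
print(bot.observe())
for n in("side","top"):
    p=viewer.grab_frame(n); print(n,{k:v for k,v in p.items() if k!="pixels"}, -cam(p)[0].T@cam(p)[1])
    cv2.imwrite(f"pics/{n}0.png",p["pixels"])
    for o in "tray_center tray_handle bay index_knob jar0_center jar2_center empty_tray_center beaker_center wash_bottle_center petri_center".split():
        for d in viewer.outline_of(o,p)[:3]: print(o,round(d["score"],2),d["bbox"])
E
```

```text
pics
{'clock': 0.0, 'qpos': array([ 1.08079125,  0.52200923, -0.03631944,  1.6000194 ,  0.0211777 ,
        1.02108943, -0.11281827]), 'qd': array([-0.00214472,  0.00051575, -0.00097445,  0.00016769,  0.00114876,
       -0.0004919 ,  0.00059438]), 'joint_efforts': array([-8.62506090e-05, -9.27110267e+01,  1.97966538e+00, -3.69931984e+01,
        1.78906659e-02,  8.21326015e-03,  6.98983672e-05]), 'position': array([ 0.25455105, -0.57040201,  0.20202473]), 'tool_rot': array([-3.14045331e+00,  6.67421149e-05,  4.19758519e-01]), 'force': array([-0.84651193, -0.30754358,  0.73013959]), 'moment': array([-0.01412909, -0.0282584 , -0.02381293]), 'grip_width': 0.08542632165855739}
side {'vertical_fov': 45.50831256750436, 'cx': 252.24415631395564, 'cy': 191.12768414226394, 'rvec': array([ 0.80561061, -2.45330081,  1.24351875]), 'tvec': array([0.43697459, 0.26747447, 0.93828363]), 'shot': 1} [0.00434955 0.74275955 0.76886597]
tray_center 0.66 [137.7, 247.4, 227.6, 299.0]
tray_center 0.45 [327.9, 154.4, 359.0, 167.8]
tray_handle 0.61 [143.9, 247.3, 224.7, 303.3]
index_knob 0.63 [297.7, 156.0, 3
[... 633 characters left out ...]
.26010718]), 'shot': 2} [ 0.4217678  -0.00599646  1.31422721]
tray_center 0.91 [115.6, 167.0, 184.7, 222.0]
tray_handle 0.58 [114.2, 171.1, 186.2, 221.9]
tray_handle 0.43 [244.5, 105.2, 264.9, 130.8]
bay 0.8 [244.1, 146.1, 339.8, 253.5]
bay 0.32 [370.4, 200.3, 399.0, 229.5]
index_knob 0.54 [318.0, 188.4, 328.0, 201.4]
jar0_center 0.59 [154.0, 197.2, 169.6, 216.4]
jar0_center 0.59 [127.3, 97.6, 207.8, 135.5]
jar2_center 0.7 [248.2, 147.0, 337.1, 254.8]
jar2_center 0.69 [160.8, 184.2, 175.6, 199.6]
empty_tray_center 0.87 [127.7, 95.9, 207.3, 138.5]
beaker_center 0.67 [243.8, 106.5, 262.8, 132.7]
wash_bottle_center 0.64 [372.1, 250.0, 405.1, 272.8]
petri_center 0.91 [370.4, 199.1, 398.8, 229.8]
```

```bash
python3 - <<'E'
import cv2
a=cv2.imread("pics/top0.png");b=cv2.imread("pics/side0.png")
cv2.imwrite("pics/top0z.png",cv2.resize(a[80:290,90:420],None,fx=2.4,fy=2.4,interpolation=cv2.INTER_CUBIC))
cv2.imwrite("pics/side0z.png",cv2.resize(b[110:320,80:410],None,fx=2.4,fy=2.4,interpolation=cv2.INTER_CUBIC))
E
```

```text
(no output)
```

View pics/top0.png

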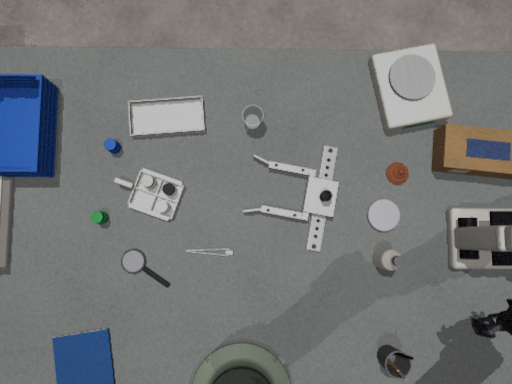

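View pics/top0z.png

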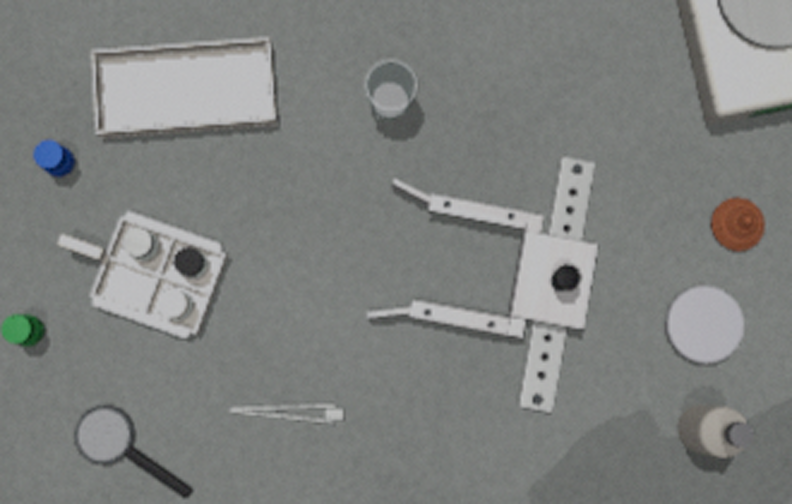

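View pics/side0z.png

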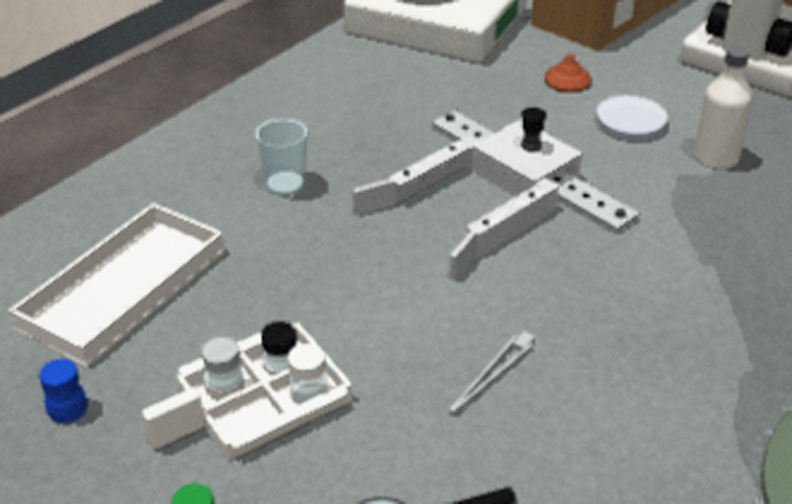

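Top view: the loaded tray is at about (156,195) with its handle at (123,183). The bay is at about (290,195), opening to the left, with the knob at (326,196). Look-alikes are the blue (111,146) and green (98,217) pots, and the empty tray (167,116) has no handle. The tray I want is the one with the fin and three jars. I'll take close crops of it and the bay.

```bash
python3 - <<'E'
import cv2
a=cv2.imread("pics/top0.png")
cv2.imwrite("pics/trz.png",cv2.resize(a[160:230,105:195],None,fx=8,fy=8,interpolation=cv2.INTER_CUBIC))
cv2.imwrite("pics/bayz.png",cv2.resize(a[143:257,240:350],None,fx=5,fy=5,interpolation=cv2.INTER_CUBIC))
E
```

```text
(no output)
```

View pics/trz.png

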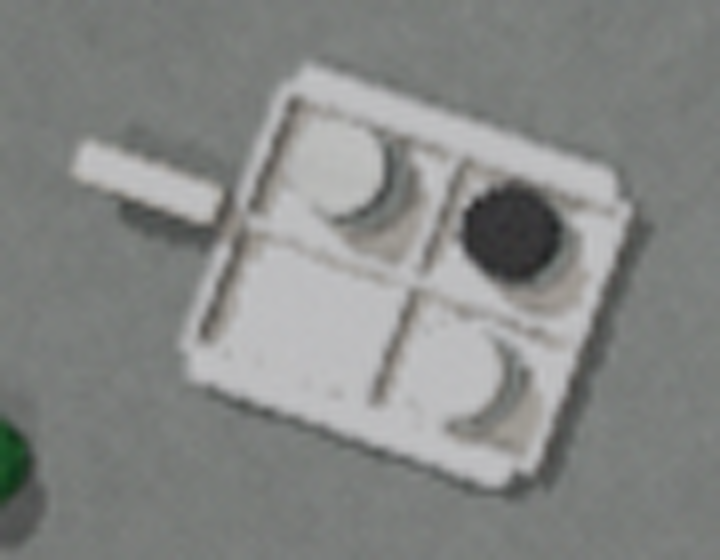

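View pics/bayz.png

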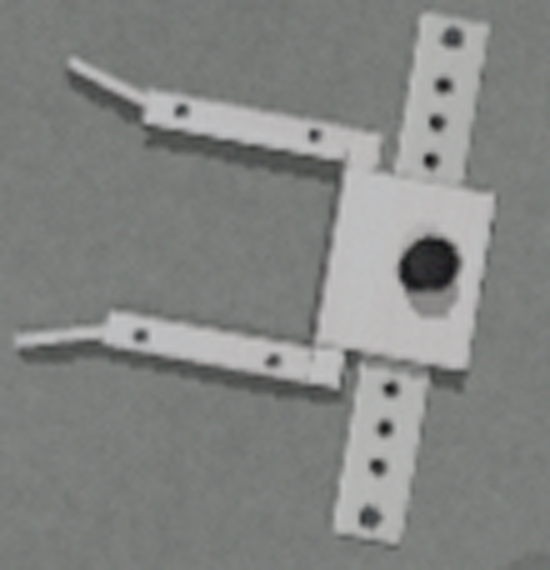

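```bash
cat > fit.py <<'E'
from h import *
from scipy.optimize import least_squares
def fit(p,picks,x0):
    def T(q,X): c,s=np.cos(q[2]),np.sin(q[2]); return [q[0]+c*X[0]-s*X[1],q[1]+s*X[0]+c*X[1],X[2]]
    f=lambda q:np.concatenate([proj(p,T(q,np.array(X)/1e3))-np.array(uv) for uv,X in picks])
    r=least_squares(f,x0,loss='soft_l1'); return r.x,r.fun.reshape(-1,2)
E
python3 - <<'E'
from fit import *
p=viewer.grab_frame("top")
m=lambda u,v,s,a,b:((u+.5)/s-.5+a,(v+.5)/s-.5+b)
t=lambda u,v:m(u,v,8,105,160); b=lambda u,v:m(u,v,5,240,143)
tr=[(t(88,140),(-118,7,46)),(t(72,178),(-118,-7,46)),(t(633,203),(65,50,22)),(t(537,487),(65,-50,22)),(t(462,116),(0,58,22)),(t(345,432),(0,-58,22)),(t(225,190),(-66,7,46)),(t(210,224),(-66,-7,46))]
q=ray(p,156,195,.02);print(q)
x,r=fit(p,tr,[q[0],q[1],-1.9]);print("tray",x,np.degrees(x[2]));print(r.round(1))
ba=[(b(422,12),(95,150,12)),(b(490,24),(135,150,12)),(b(335,534),(95,-150,12)),(b(400,545),(135,-150,12)),(b(429,263),(115,0,85)),(b(143,123),(-50,53,34)),(b(112,312),(-50,-53,34)),(b(345,160),(65,53,34)),(b(318,346),(65,-53,34)),(b(70,62),(-97,77,34)),(b(15,340),(-97,-77,34))]
q=ray(p,290,200,.02)
x,r=fit(p,ba,[q[0],q[1],-1.7]);print("bay",x,np.degrees(x[2]));print(r.round(1))
c,s=np.cos(x[2]),np.sin(x[2]);print("knob",x[0]+.115*c,x[1]+.115*s,"ray",ray(p,*b(429,263),.085))
for n in"beaker_center wash_bottle_center shell_center petri_center forceps_center loupe_center empty_tray_center".split():
  for d in viewer.outline_of(n,p)[:1]:
    B=d["bbox"];print(n,d["score"],ray(p,(B[0]+B[2])/2,(B[1]+B[3])/2,.02).round(3))
E
```

```text
[0.53718805 0.23882936 0.02      ]
tray [ 0.53887118  0.23858514 -1.90817113] -109.33015207325977
[[-1.  -0.3]
 [-0.9 -0.3]
 [ 0.6  0.3]
 [-0.  -1.3]
 [ 1.1  0.7]
 [ 0.8  0.5]
 [-0.2 -0.3]
 [-0.2  0.3]]
bay [ 0.55320559 -0.11239324 -1.75290572] -100.43409948335454
[[-0.1 -0.3]
 [ 0.  -0.1]
 [-0.6 -0.4]
 [ 0.5  0. ]
 [ 1.2 -0. ]
 [ 0.1  0.1]
 [-0.6 -0.3]
 [ 0.3  0.3]
 [-0.8  0.5]
 [-0.3  0.8]
 [ 0.4 -0.5]]
knob 0.5323785719403615 -0.22549158212147954 ray [ 0.5323553  -0.22227697  0.085     ]
beaker_center 0.83 [ 0.756 -0.027  0.02 ]
wash_bottle_center 0.63 [ 0.359 -0.404  0.02 ]
shell_center 0.96 [ 0.597 -0.438  0.02 ]
petri_center 0.65 [ 0.489 -0.401  0.02 ]
forceps_center 0.19 [ 0.606 -0.439  0.02 ]
loupe_center 0.67 [0.339 0.259 0.02 ]
empty_tray_center 0.61 [0.761 0.211 0.02 ]
```

```bash
python3 - <<'E'
import cv2
a=cv2.imread("pics/side0.png")
cv2.imwrite("pics/strz.png",cv2.resize(a[235:310,135:235],None,fx=7,fy=7,interpolation=cv2.INTER_CUBIC))
cv2.imwrite("pics/sknz.png",cv2.resize(a[150:190,270:330],None,fx=10,fy=10,interpolation=cv2.INTER_CUBIC))
E
```

```text
(no output)
```

View pics/strz.png

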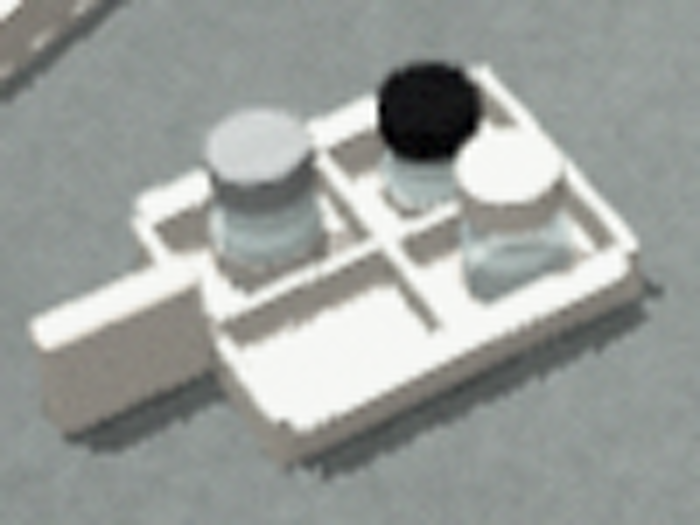

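View pics/sknz.png

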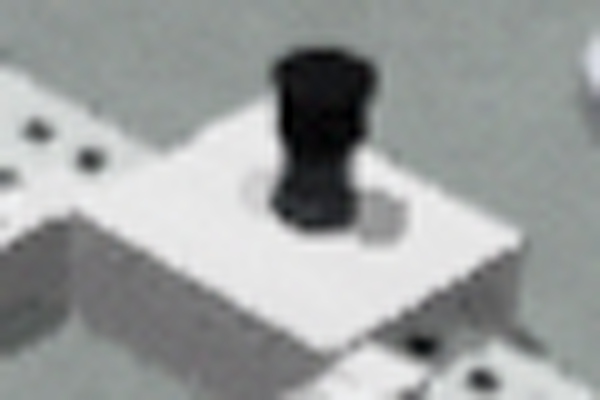

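```bash
python3 - <<'E'
from fit import *
p=viewer.grab_frame("side")
m=lambda u,v,s,a,b:((u+.5)/s-.5+a,(v+.5)/s-.5+b)
s=lambda u,v:m(u,v,7,135,235); k=lambda u,v:m(u,v,10,270,150)
tr=[(s(30,328),(-118,7,46)),(s(46,351),(-118,-7,46)),(s(637,243),(65,-50,22)),(s(485,64),(65,50,22))]
x,r=fit(p,tr,[.54,.238,-1.9]);print("tray",x,np.degrees(x[2]));print(r.round(1))
c,sn=np.cos(x[2]),np.sin(x[2]);print("handle",x[0]-.092*c,x[1]-.092*sn)
print("knob",ray(p,*k(325,74),.084),"collar base",ray(p,*k(314,210),.04))
E
```

```text
tray [ 0.54012734  0.23759107 -1.89343066] -108.48558538834698
[[-0.7 -0.3]
 [-0.2  0.5]
 [ 1.1 -0.4]
 [ 0.   0. ]]
handle 0.5692974154887058 0.32484418674623194
knob [ 0.53321529 -0.22528328  0.084     ] collar base [ 0.53171021 -0.2227359   0.04      ]
```

```bash
python3 -m creep '[{"tx":30,"ty":-18,"tz":-25,"rz":-3,"hand":-1},{"tx":70,"ty":-42,"tz":-30,"rz":-6,"hand":-1},{"tx":110,"ty":-66,"tz":-30,"rz":-9,"hand":-1},{"tx":150,"ty":-90,"tz":-30,"rz":-12,"hand":-1},{"tx":190,"ty":-114,"tz":-30,"rz":-15,"hand":-1},{"tx":230,"ty":-138,"tz":-30,"rz":-18,"hand":-1},{"tx":270,"ty":-162,"tz":-30,"rz":-21,"hand":-1},{"tx":310,"ty":-186,"tz":-30,"rz":-24,"hand":-1}]' 60
cat > go.py <<'E'
import sys
from h import *
# go.py x y z yawdeg -> tool-frame shift from measured pose
s=bot.observe();Rm=R.from_euler('xyz',s["tool_rot"]);P=np.array(s["position"])
g=[float(a) for a in sys.argv[1:5]]
Rg=R.from_euler('xyz',[180,0,g[3]],degrees=True)
print("t",s["clock"],"pos",P.round(4),"rpy",np.degrees(s["tool_rot"]).round(2),"F",s["force"].round(1),"w",round(s["grip_width"],4))
print("shift mm",(Rm.inv().apply(np.array(g[:3])-P)*1e3).round(1),"turn",np.degrees((Rm.inv()*Rg).as_rotvec()).round(2))
E
python3 go.py .569 .325 .15 71
```

```text
t 1.55 pos [ 0.2547 -0.5707  0.2026] rpy [180.    -0.    24.05] F [ 0.5 -0.  -0.1] w 0.0854
shift mm [ 652.  -689.9   52.6] turn [  0.    -0.   -46.95]schema error: expected keys rx, ry, rz, tx, ty, tz, hand
```

```bash
python3 -m creep '[{"rx":0,"ry":0,"rz":-3,"tx":30,"ty":-18,"tz":-25,"hand":-1},{"rx":0,"ry":0,"rz":-6,"tx":70,"ty":-42,"tz":-30,"hand":-1},{"rx":0,"ry":0,"rz":-9,"tx":110,"ty":-66,"tz":-30,"hand":-1},{"rx":0,"ry":0,"rz":-12,"tx":150,"ty":-90,"tz":-30,"hand":-1},{"rx":0,"ry":0,"rz":-15,"tx":190,"ty":-114,"tz":-30,"hand":-1},{"rx":0,"ry":0,"rz":-18,"tx":230,"ty":-138,"tz":-30,"hand":-1},{"rx":0,"ry":0,"rz":-21,"tx":270,"ty":-162,"tz":-30,"hand":-1},{"rx":0,"ry":0,"rz":-24,"tx":310,"ty":-186,"tz":-30,"hand":-1}]' 60
python3 go.py .569 .325 .15 71
```

```text
clock: 2.35
position: [0.4628, -0.2729, 0.2329]
tool_rot: [3.141, -0.0, 0.841]
force: [0.5, -0.6, -0.1]
grip_width: 0.0852
t 2.35 pos [ 0.4628 -0.2729  0.2329] rpy [179.97  -0.    48.17] F [ 0.5 -0.6 -0.1] w 0.0852
shift mm [ 516.3 -319.7   82.7] turn [  0.03   0.   -22.83]
```

```bash
python3 -m creep '[{"rx":0,"ry":0,"rz":-3,"tx":40,"ty":-25,"tz":0,"hand":-1},{"rx":0,"ry":0,"rz":-6,"tx":80,"ty":-50,"tz":0,"hand":-1},{"rx":0,"ry":0,"rz":-9,"tx":120,"ty":-75,"tz":0,"hand":-1},{"rx":0,"ry":0,"rz":-12,"tx":160,"ty":-100,"tz":0,"hand":-1},{"rx":0,"ry":0,"rz":-15,"tx":200,"ty":-125,"tz":5,"hand":-1},{"rx":0,"ry":0,"rz":-18,"tx":240,"ty":-150,"tz":10,"hand":-1},{"rx":0,"ry":0,"rz":-21,"tx":280,"ty":-175,"tz":15,"hand":-1},{"rx":0,"ry":0,"rz":-22.8,"tx":320,"ty":-200,"tz":20,"hand":-1}]' 60
python3 go.py .569 .325 .15 71
```

```text
clock: 3.15
position: [0.5273, 0.099, 0.2126]
tool_rot: [3.141, -0.0, 1.238]
force: [1.1, -1.3, 0.4]
grip_width: 0.0856
t 3.15 pos [0.5273 0.099  0.2126] rpy [ 1.7997e+02 -1.0000e-02  7.0950e+01] F [ 1.1 -1.3  0.4] w 0.0856
shift mm [227.3 -34.4  62.7] turn [ 0.03 -0.01 -0.05]
```

```bash
python3 -m creep '[{"rx":0,"ry":0,"rz":0,"tx":35,"ty":-5,"tz":5,"hand":-1},{"rx":0,"ry":0,"rz":0,"tx":75,"ty":-11,"tz":15,"hand":-1},{"rx":0,"ry":0,"rz":0,"tx":115,"ty":-17,"tz":30,"hand":-1},{"rx":0,"ry":0,"rz":0,"tx":155,"ty":-23,"tz":45,"hand":-1},{"rx":0,"ry":0,"rz":0,"tx":190,"ty":-29,"tz":62,"hand":-1},{"rx":0,"ry":0,"rz":0,"tx":215,"ty":-33,"tz":80,"hand":-1},{"rx":0,"ry":0,"rz":0,"tx":227.3,"ty":-34.4,"tz":100,"hand":-1},{"rx":0,"ry":0,"rz":0,"tx":227.3,"ty":-34.4,"tz":130,"hand":-1}]' 60
python3 go.py .569 .325 .014 71
python3 - <<'E'
from h import *
for n,(a,b,c,d) in dict(side=(200,320,80,260),top=(140,240,90,220)).items():
    p=viewer.grab_frame(n);cv2.imwrite(f"pics/{n}1.png",cv2.resize(p["pixels"][a:b,c:d],None,fx=4,fy=4,interpolation=cv2.INTER_CUBIC))
E
```

```text
clock: 3.95
position: [0.5695, 0.326, 0.0826]
tool_rot: [3.141, -0.002, 1.239]
force: [0.1, 0.0, -0.9]
grip_width: 0.0854
t 3.95 pos [0.5695 0.326  0.0826] rpy [ 1.7996e+02 -1.4000e-01  7.0970e+01] F [ 0.1  0.  -0.9] w 0.0854
shift mm [-1.3 -0.1 68.6] turn [ 0.04 -0.14 -0.03]
```

View pics/side1.png

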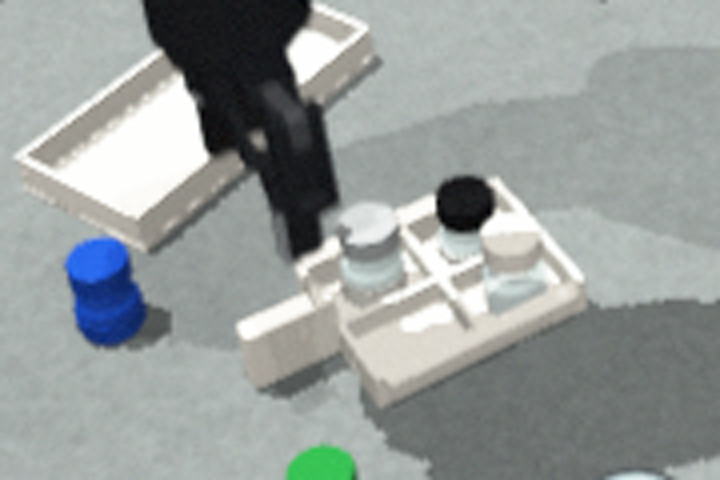

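View pics/top1.png

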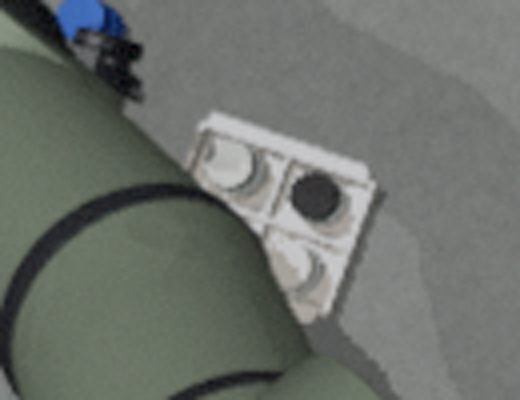

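```bash
python3 - <<'E'
from h import *
p=viewer.grab_frame("side");s=bot.observe();P=s["position"];Rm=R.from_euler('xyz',s["tool_rot"])
f=lambda X:((proj(p,X)-[80,200]+.5)*4-.5).round()
for y in(-.057,-.0427,0,.0427,.057): print(y,f(P+Rm.apply([0,y,0])),f(P+Rm.apply([0,y,-.013])))
q=P.copy();q[2]=.046;print(f(q)); print(f([.569,.325,.046]))
E
```

```text
-0.057 [330. 332.] [327. 314.]
-0.0427 [317. 314.] [314. 296.]
0 [282. 264.] [278. 246.]
0.0427 [248. 216.] [244. 198.]
0.057 [237. 200.] [234. 183.]
[290. 311.]
[286. 313.]
```

```bash
python3 - <<'E'
from h import *
p=viewer.grab_frame("side");s=bot.observe();P=s["position"];Rm=R.from_euler('xyz',s["tool_rot"])
im=cv2.resize(p["pixels"][190:310,100:220],None,fx=5,fy=5,interpolation=cv2.INTER_CUBIC)
f=lambda X:tuple(int(a) for a in ((proj(p,X)-[100,190]+.5)*5-.5).round())
im=cv2.convertScaleAbs(im,alpha=1.5,beta=30)
for y in(-.0427,.0427): cv2.line(im,f(P+Rm.apply([0,y,0])),f(P+Rm.apply([0,y,-.06])),(0,0,255),1)
cv2.line(im,f(P),f([P[0],P[1],.046]),(255,0,255),1)
cv2.imwrite("pics/side2.png",im); print(s["clock"],P)
E
```

```text
4.15 [0.56927745 0.32288533 0.08301936]
```

View pics/side2.png

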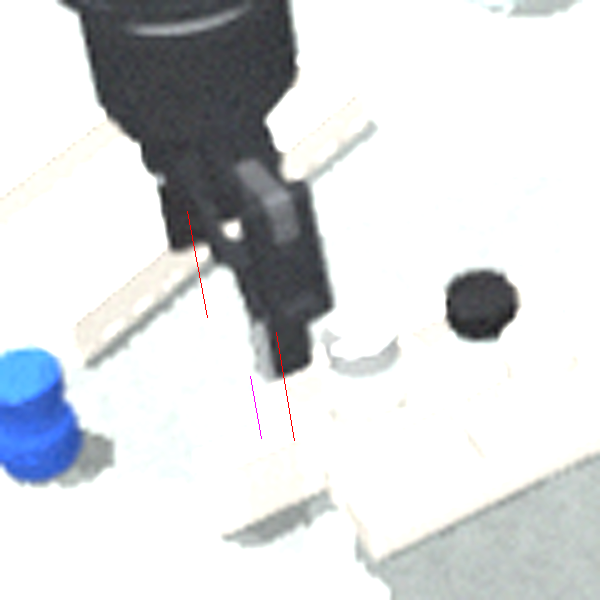

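```bash
python3 - <<'E'
from h import *
p=viewer.grab_frame("top");s=bot.observe();P=s["position"];Rm=R.from_euler('xyz',s["tool_rot"])
x0,y0=80,120
im=cv2.resize(p["pixels"][y0:y0+110,x0:x0+150],None,fx=5,fy=5,interpolation=cv2.INTER_CUBIC)
f=lambda X:tuple(int(a) for a in ((proj(p,X)-[x0,y0]+.5)*5-.5).round())
im=cv2.convertScaleAbs(im,alpha=1.5,beta=30)
for y in(-.057,.057): cv2.line(im,f(P+Rm.apply([0,y,0])),f(P+Rm.apply([0,y,-.06])),(0,0,255),1)
cv2.line(im,f(P),f([P[0],P[1],.046]),(255,0,255),1)
cv2.imwrite("pics/top2.png",im); print(s["clock"],P,s["tool_rot"],s["qpos"])
E
```

```text
4.2 [0.56979492 0.32312589 0.08389377] [ 3.14090802e+00 -7.70296605e-04  1.23603545e+00] [-0.34252218  0.73000703 -0.41316065  1.59520905  0.3520198   0.88986795
 -1.21998774]
```

View pics/top2.png

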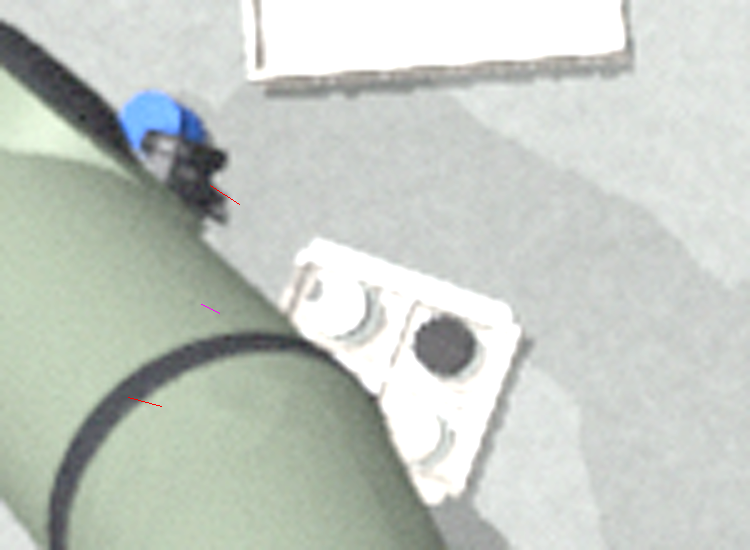

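```bash
python3 -m creep '[{"rx":0,"ry":0,"rz":0,"tx":0,"ty":0,"tz":0,"hand":1},{"rx":0,"ry":0,"rz":0,"tx":0,"ty":0,"tz":0,"hand":1},{"rx":0,"ry":0,"rz":0,"tx":0,"ty":0,"tz":0,"hand":1},{"rx":0,"ry":0,"rz":0,"tx":0,"ty":0,"tz":0,"hand":1},{"rx":0,"ry":0,"rz":0,"tx":0,"ty":0,"tz":0,"hand":1},{"rx":0,"ry":0,"rz":0,"tx":0,"ty":0,"tz":0,"hand":1},{"rx":0,"ry":0,"rz":0,"tx":0,"ty":0,"tz":0,"hand":1},{"rx":0,"ry":0,"rz":0,"tx":0,"ty":0,"tz":0,"hand":1}]' 60
python3 - <<'E'
from h import *
p=viewer.grab_frame("side");s=bot.observe();P=s["position"];Rm=R.from_euler('xyz',s["tool_rot"])
im=cv2.resize(p["pixels"][190:310,100:220],None,fx=5,fy=5,interpolation=cv2.INTER_CUBIC)
f=lambda X:tuple(int(a) for a in ((proj(p,X)-[100,190]+.5)*5-.5).round())
im=cv2.convertScaleAbs(im,alpha=1.5,beta=30)
for y in(-.015,.015): cv2.line(im,f(P+Rm.apply([0,y,0])),f(P+Rm.apply([0,y,-.06])),(0,0,255),1)
cv2.line(im,f(P),f([P[0],P[1],.046]),(255,0,255),1)
cv2.imwrite("pics/side3.png",im); print(s["clock"],P,s["grip_width"])
E
```

```text
clock: 5.0
position: [0.5692, 0.3232, 0.0826]
tool_rot: [-3.142, 0.0, 1.237]
force: [0.1, 0.3, 0.8]
grip_width: 0.0001
5.05 [0.56920864 0.32315886 0.08257775] 0.0003408730318995172
```

View pics/side3.png

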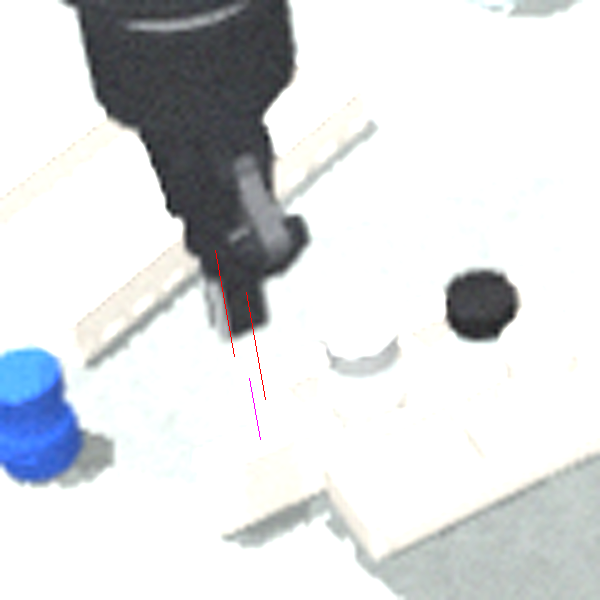

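```bash
python3 - <<'E'
from h import *
p=viewer.grab_frame("top")
P=np.array([.2546,-.5704,.2020]);Rm=R.from_euler('xyz',[-3.1405,0,.41976])
x0,y0=402,254
im=cv2.resize(cv2.imread("pics/top0.png")[y0:384,x0:512],None,fx=5,fy=5,interpolation=cv2.INTER_CUBIC)
f=lambda X:tuple(int(a) for a in ((proj(p,X)-[x0,y0]+.5)*5-.5).round())
im=cv2.convertScaleAbs(im,alpha=2,beta=30)
for y in(-.0427,.0427): cv2.line(im,f(P+Rm.apply([0,y,-.013])),f(P+Rm.apply([0,y,-.06])),(0,0,255),1)
cv2.circle(im,f(P),4,(255,0,255),1)
cv2.imwrite("pics/top3.png",im)
E
```

```text
(no output)
```

View pics/top3.png

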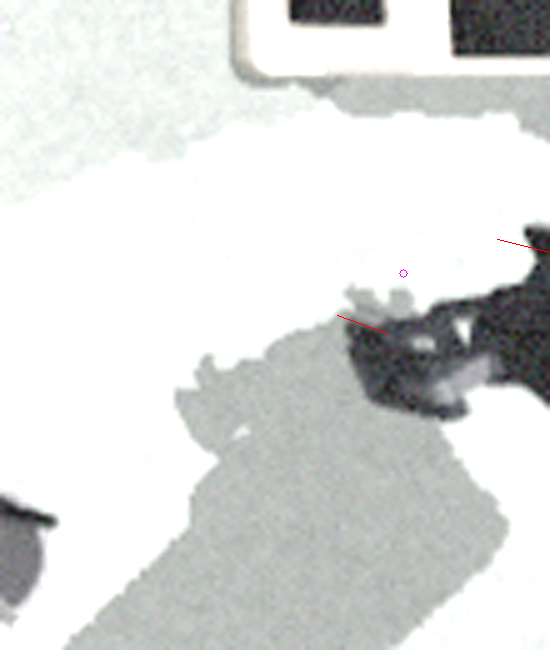

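View pics/side0.png

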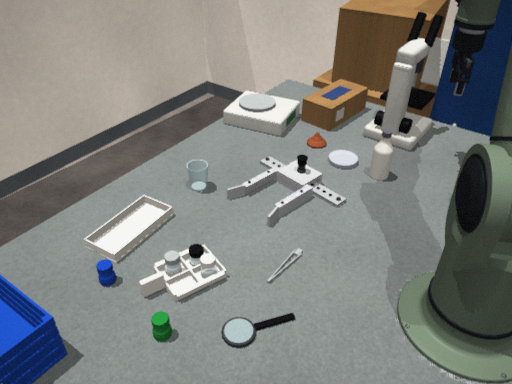

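```bash
python3 - <<'E'
from h import *
p=viewer.grab_frame("side")
P=np.array([.2546,-.5704,.2020]);Rm=R.from_euler('xyz',[-3.1405,0,.41976])
x0,y0=420,20
im=cv2.resize(cv2.imread("pics/side0.png")[y0:y0+110,x0:512],None,fx=6,fy=6,interpolation=cv2.INTER_CUBIC)
f=lambda X:tuple(int(a) for a in ((proj(p,X)-[x0,y0]+.5)*6-.5).round())
im=cv2.convertScaleAbs(im,alpha=2,beta=30)
for y in(-.0427,.0427): cv2.line(im,f(P+Rm.apply([0,y,-.013])),f(P+Rm.apply([0,y,-.06])),(0,0,255),1)
cv2.circle(im,f(P),4,(255,0,255),1)
cv2.imwrite("pics/side4.png",im)
E
```

```text
(no output)
```

View pics/side4.png

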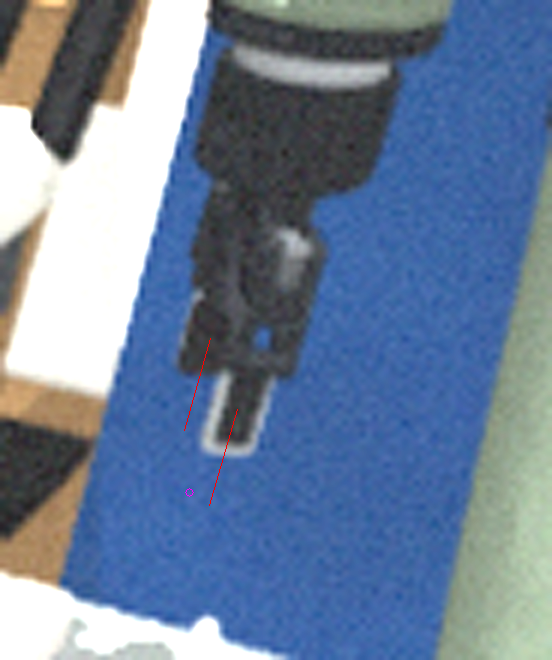

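```bash
python3 go.py .569 .325 .006 71; python3 -m creep '[{"rx":0,"ry":0,"rz":0,"tx":0,"ty":0,"tz":0,"hand":-0.7},{"rx":0,"ry":0,"rz":0,"tx":0,"ty":0,"tz":0,"hand":-0.7},{"rx":0,"ry":0,"rz":0,"tx":0,"ty":0,"tz":0,"hand":-0.7},{"rx":0,"ry":0,"rz":0,"tx":0,"ty":0,"tz":0,"hand":-0.7},{"rx":0,"ry":0,"rz":0,"tx":0,"ty":0,"tz":15,"hand":-0.7},{"rx":0,"ry":0,"rz":0,"tx":0,"ty":0,"tz":35,"hand":-0.7},{"rx":0,"ry":0,"rz":0,"tx":0,"ty":0,"tz":55,"hand":-0.7},{"rx":0,"ry":0,"rz":0,"tx":0,"ty":0,"tz":70,"hand":-0.7}]' 60
python3 - <<'E'
from h import *
p=viewer.grab_frame("side");s=bot.observe();P=s["position"];print(P,s["force"])
im=cv2.resize(p["pixels"][190:310,100:220],None,fx=5,fy=5,interpolation=cv2.INTER_CUBIC)
cv2.imwrite("pics/side5.png",im)
E
```

```text
t 5.15 pos [0.5692 0.3232 0.0826] rpy [-180.      0.     70.85] F [-0.3 -0.2 -0.7] w -0.0001
shift mm [ 1.7 -0.8 76.6] turn [-0.    0.   -0.15]
clock: 5.95
position: [0.5686, 0.3228, 0.0106]
tool_rot: [-3.141, 0.001, 1.237]
force: [1.0, -0.5, 0.0]
grip_width: 0.0727
[0.56770964 0.32222222 0.0085594 ] [-2.20053769 -1.10662547 -2.50890498]
```

View pics/side5.png

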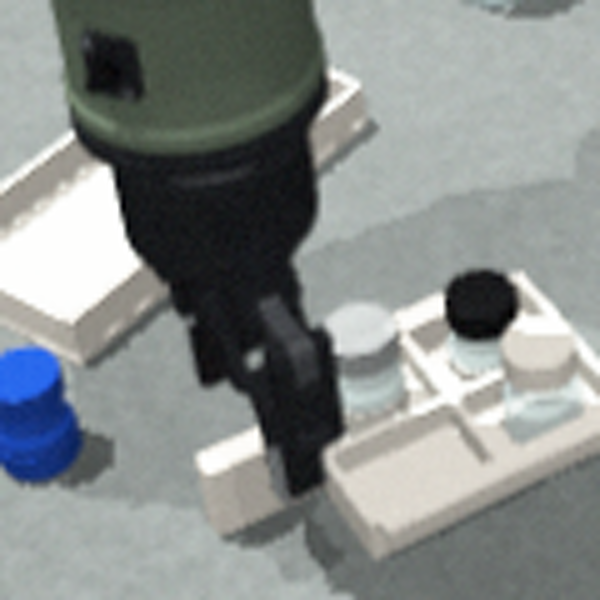

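```bash
python3 - <<'E'
from h import *
p=viewer.grab_frame("side");s=bot.observe();P=s["position"];Rm=R.from_euler('xyz',s["tool_rot"]);print(P,s["grip_width"])
f=lambda X:((proj(p,X)-[100,190]+.5)*5-.5).round()
for off in(0,.01,.022,.035):
  print(off,*[f(P+Rm.apply([x,-.036-.006,-off])) for x in(-.011,0,.011)], "far",f(P+Rm.apply([0,.042,-off])))
E
```

```text
[0.56794605 0.32243474 0.01008947] 0.07269583830423644
0 [340. 548.] [317. 560.] [293. 571.] far [233. 437.]
0.01 [338. 532.] [314. 544.] [290. 556.] far [230. 422.]
0.022 [335. 513.] [311. 524.] [286. 536.] far [227. 402.]
0.035 [331. 492.] [307. 503.] [282. 515.] far [223. 381.]
```

```bash
python3 -m creep '[{"rx":0,"ry":0,"rz":0,"tx":0,"ty":0,"tz":7,"hand":-0.7},{"rx":0,"ry":0,"rz":0,"tx":0,"ty":0,"tz":14,"hand":-0.7},{"rx":0,"ry":0,"rz":0,"tx":0,"ty":0,"tz":20,"hand":-0.7},{"rx":0,"ry":0,"rz":0,"tx":0,"ty":0,"tz":20,"hand":-0.7}]' 60
python3 - <<'E'
from h import *
p=viewer.grab_frame("side");s=bot.observe();P=s["position"];print(P,s["force"])
im=cv2.resize(p["pixels"][190:310,100:220],None,fx=5,fy=5,interpolation=cv2.INTER_CUBIC)
cv2.imwrite("pics/side6.png",im)
E
```

```text
clock: 6.45
position: [0.5689, 0.3229, -0.008]
tool_rot: [-3.141, 0.001, 1.237]
force: [-0.5, 0.3, -0.8]
grip_width: 0.0723
[ 0.56912157  0.32311685 -0.00759482] [ 0.18786596 -0.07615066  0.02655425]
```

View pics/side6.png

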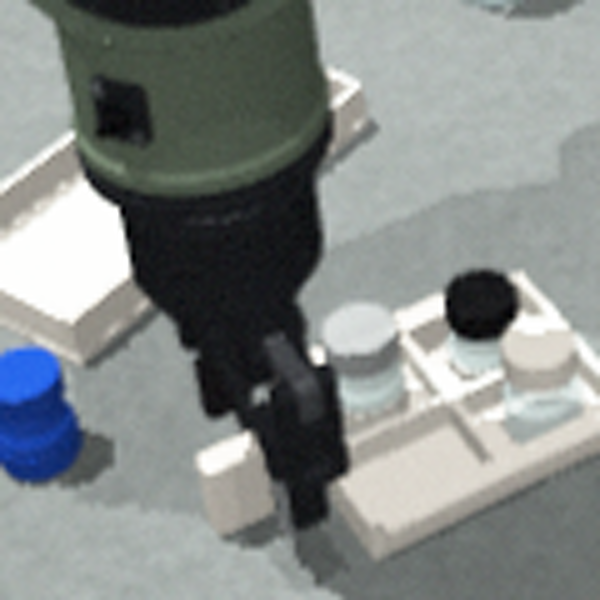

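```bash
python3 -m creep '[{"rx":0,"ry":0,"rz":0,"tx":0,"ty":0,"tz":0,"hand":1},{"rx":0,"ry":0,"rz":0,"tx":0,"ty":0,"tz":0,"hand":1},{"rx":0,"ry":0,"rz":0,"tx":0,"ty":0,"tz":0,"hand":1},{"rx":0,"ry":0,"rz":0,"tx":0,"ty":0,"tz":0,"hand":1},{"rx":0,"ry":0,"rz":0,"tx":0,"ty":0,"tz":0,"hand":1},{"rx":0,"ry":0,"rz":0,"tx":0,"ty":0,"tz":0,"hand":1},{"rx":0,"ry":0,"rz":0,"tx":0,"ty":0,"tz":0,"hand":1}]' 50
python3 - <<'E'
from h import *
p=viewer.grab_frame("side");s=bot.observe();P=s["position"];print(P,s["tool_rot"],s["force"],s["grip_width"])
im=cv2.resize(p["pixels"][190:310,100:220],None,fx=5,fy=5,interpolation=cv2.INTER_CUBIC)
cv2.imwrite("pics/side7.png",im)
E
```

```text
clock: 7.2
position: [0.5694, 0.3232, -0.0071]
tool_rot: [3.141, -0.0, 1.236]
force: [-1.3, -0.4, 5.6]
grip_width: 0.0133
[ 0.56936445  0.32321031 -0.00709766] [ 3.14136021e+00 -2.25633822e-04  1.23645723e+00] [-1.44130575 -0.29606024  5.35909711] 0.012902792457002944
```

View pics/side7.png

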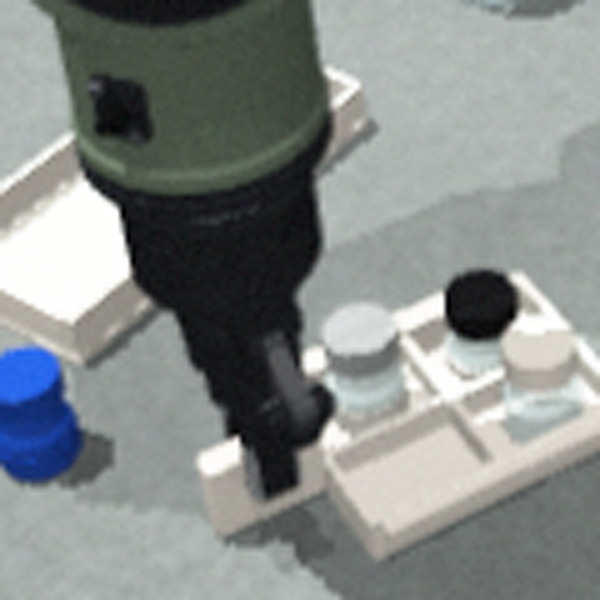

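```bash
python3 -m creep '[{"rx":0,"ry":0,"rz":-0.1,"tx":-2,"ty":1.2,"tz":0,"hand":1},{"rx":0,"ry":0,"rz":-0.4,"tx":-6,"ty":3.5,"tz":0,"hand":1},{"rx":0,"ry":0,"rz":-0.8,"tx":-13,"ty":7.5,"tz":0,"hand":1},{"rx":0,"ry":0,"rz":-1.3,"tx":-23,"ty":13,"tz":0,"hand":1},{"rx":0,"ry":0,"rz":-2,"tx":-35,"ty":20,"tz":0,"hand":1},{"rx":0,"ry":0,"rz":-2.7,"tx":-47,"ty":27,"tz":0,"hand":1},{"rx":0,"ry":0,"rz":-3.4,"tx":-59,"ty":34,"tz":0,"hand":1},{"rx":0,"ry":0,"rz":-4.1,"tx":-71,"ty":41,"tz":0,"hand":1}]' 50
python3 go.py .6019 .1522 -.007 79.57
```

```text
clock: 8.05
position: [0.5848, 0.2432, -0.0071]
tool_rot: [-3.142, -0.002, 1.309]
force: [-1.7, 5.9, 4.3]
grip_width: 0.0131
t 8.05 pos [ 0.5848  0.2432 -0.0071] rpy [-1.8e+02 -1.0e-01  7.5e+01] F [-1.7  5.9  4.3] w 0.0131
shift mm [-83.5  40.1  -0.2] turn [ 0.   -0.1  -4.57]
```

```bash
python3 -m creep '[{"rx":0,"ry":0,"rz":-0.7,"tx":-13,"ty":6.3,"tz":0,"hand":1},{"rx":0,"ry":0,"rz":-1.5,"tx":-27,"ty":13,"tz":0,"hand":1},{"rx":0,"ry":0,"rz":-2.3,"tx":-41,"ty":19.7,"tz":0,"hand":1},{"rx":0,"ry":0,"rz":-3,"tx":-55,"ty":26.4,"tz":0,"hand":1},{"rx":0,"ry":0,"rz":-3.7,"tx":-67,"ty":32.2,"tz":0,"hand":1},{"rx":0,"ry":0,"rz":-4.2,"tx":-76,"ty":36.5,"tz":0,"hand":1},{"rx":0,"ry":0,"rz":-4.5,"tx":-81.5,"ty":39,"tz":0,"hand":1},{"rx":0,"ry":0,"rz":-4.57,"tx":-83.5,"ty":40,"tz":0,"hand":1}]' 50
python3 go.py .6019 .1522 -.007 79.57
python3 - <<'E'
from h import *
p=viewer.grab_frame("top");cv2.imwrite("pics/top4.png",p["pixels"])
cv2.imwrite("pics/top4z.png",cv2.resize(p["pixels"][145:245,180:330],None,fx=5,fy=5,interpolation=cv2.INTER_CUBIC))
E
```

```text
clock: 8.85
position: [0.6019, 0.1519, -0.0071]
tool_rot: [3.141, -0.001, 1.388]
force: [-1.9, 5.9, 3.5]
grip_width: 0.0131
t 8.85 pos [ 0.6019  0.1519 -0.0071] rpy [ 1.7998e+02 -8.0000e-02  7.9510e+01] F [-1.9  5.9  3.5] w 0.0131
shift mm [ 0.3 -0.  -0.1] turn [ 0.02 -0.08 -0.06]
```

View pics/top4z.png

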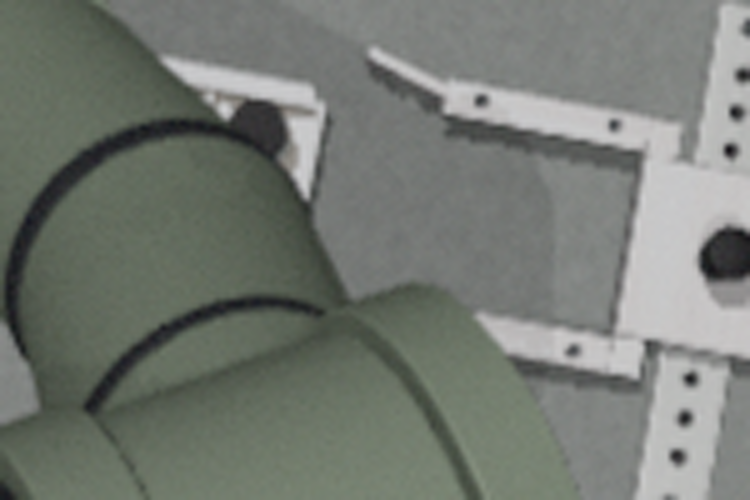

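```bash
python3 - <<'E'
from h import *
a=cv2.imread("pics/top4.png")
x0,y0=205,148
im=cv2.resize(a[y0:y0+55,x0:x0+75],None,fx=10,fy=10,interpolation=cv2.INTER_CUBIC)
p=viewer.grab_frame("top")
f=lambda X:tuple(int(q) for q in ((proj(p,X)-[x0,y0]+.5)*10-.5).round())
# predicted tray from tool pose
for yaw,col in((-100.43,(0,0,255)),):
    c,s=np.cos(np.radians(yaw)),np.sin(np.radians(yaw));C=np.array([.6019+.092*c,.1519+.092*s])
    W=lambda x,y,z:[C[0]+c*x-s*y,C[1]+s*x+c*y,z]
    cv2.line(im,f(W(-65,58,22) if 0 else W(-.065,.058,.022)),f(W(.055,.058,.022)),col,1)
    cv2.line(im,f(W(.065,.05,.022)),f(W(.065,-.05,.022)),col,1)
cv2.imwrite("pics/top5z.png",im)
E
```

```text
(no output)
```

View pics/top5z.png

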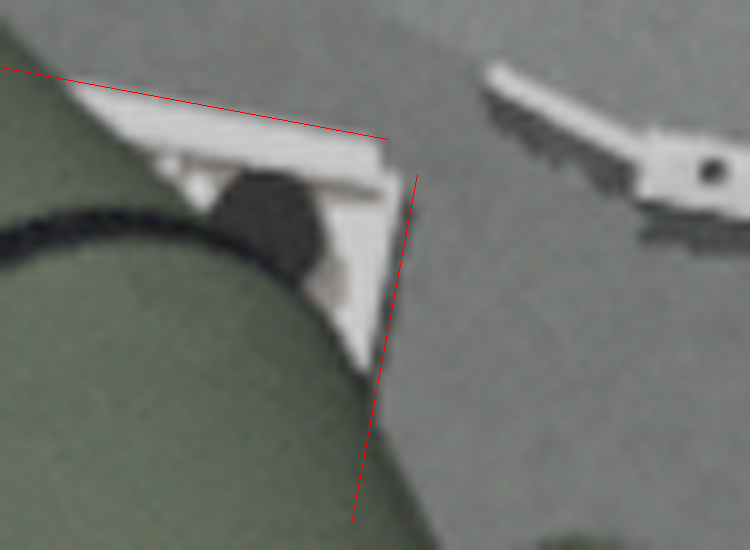

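```bash
python3 -m creep '[{"rx":0,"ry":0,"rz":0,"tx":-3,"ty":0,"tz":0,"hand":1},{"rx":0,"ry":0,"rz":0,"tx":-9,"ty":0,"tz":0,"hand":1},{"rx":0,"ry":0,"rz":0,"tx":-19,"ty":0,"tz":0,"hand":1},{"rx":0,"ry":0,"rz":0,"tx":-31,"ty":0,"tz":0,"hand":1},{"rx":0,"ry":0,"rz":0,"tx":-43,"ty":0,"tz":0,"hand":1},{"rx":0,"ry":0,"rz":0,"tx":-52,"ty":0,"tz":0,"hand":1},{"rx":0,"ry":0,"rz":0,"tx":-58,"ty":0,"tz":0,"hand":1},{"rx":0,"ry":0,"rz":0,"tx":-60,"ty":0,"tz":0,"hand":1}]' 50
python3 - <<'E'
from h import *
p=viewer.grab_frame("top")
cv2.imwrite("pics/top6z.png",cv2.resize(p["pixels"][145:245,200:330],None,fx=6,fy=6,interpolation=cv2.INTER_CUBIC))
p=viewer.grab_frame("side")
cv2.imwrite("pics/side8z.png",cv2.resize(p["pixels"][130:250,170:350],None,fx=4,fy=4,interpolation=cv2.INTER_CUBIC))
E
```

```text
clock: 9.75
position: [0.5911, 0.0926, -0.0071]
tool_rot: [3.141, -0.001, 1.388]
force: [2.1, 5.3, 3.0]
grip_width: 0.0132
```

View pics/top6z.png

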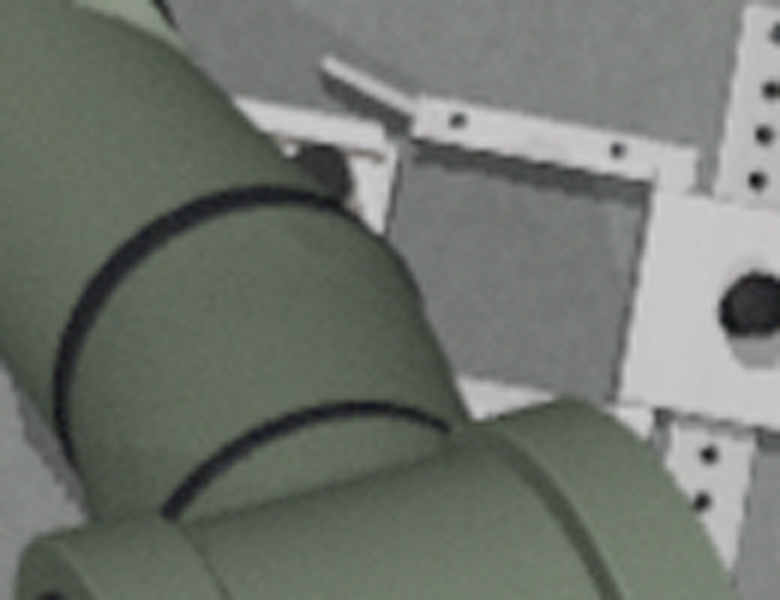

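View pics/side8z.png

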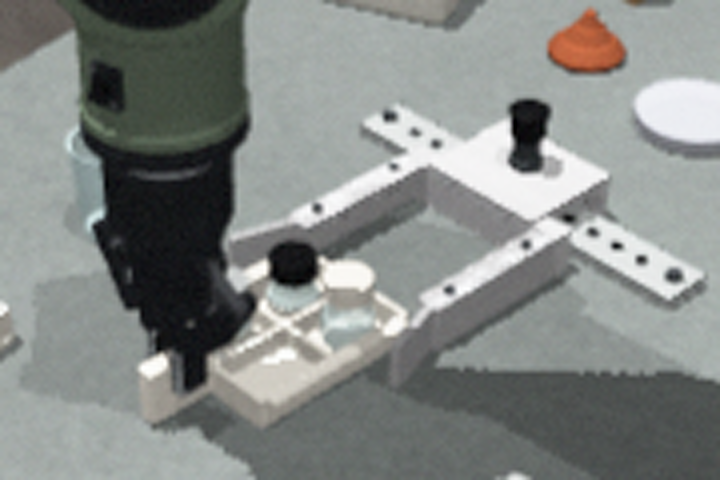

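```bash
python3 -m creep '[{"rx":0,"ry":0,"rz":0,"tx":-2,"ty":0.8,"tz":0,"hand":1},{"rx":0,"ry":0,"rz":0,"tx":-7,"ty":1.2,"tz":0,"hand":1},{"rx":0,"ry":0,"rz":0,"tx":-14,"ty":1.2,"tz":0,"hand":1},{"rx":0,"ry":0,"rz":0,"tx":-22,"ty":1.2,"tz":0,"hand":1},{"rx":0,"ry":0,"rz":0,"tx":-30,"ty":1.2,"tz":0,"hand":1},{"rx":0,"ry":0,"rz":0,"tx":-36,"ty":1.2,"tz":0,"hand":1},{"rx":0,"ry":0,"rz":0,"tx":-39,"ty":1.2,"tz":0,"hand":1},{"rx":0,"ry":0,"rz":0,"tx":-40,"ty":1.2,"tz":0,"hand":1}]' 50
python3 - <<'E'
from h import *
s=bot.observe();print(s["force"],s["moment"],s["position"])
p=viewer.grab_frame("side")
cv2.imwrite("pics/side9z.png",cv2.resize(p["pixels"][130:250,170:350],None,fx=4,fy=4,interpolation=cv2.INTER_CUBIC))
E
```

```text
clock: 10.65
position: [0.5851, 0.0537, -0.0071]
tool_rot: [3.141, -0.001, 1.388]
force: [1.4, 7.0, 4.0]
grip_width: 0.0128
[1.39315085 7.04759429 3.97759681] [ 1.20143569 -0.22365147 -0.03470922] [ 0.58506376  0.05365819 -0.00707968]
```

View pics/side9z.png

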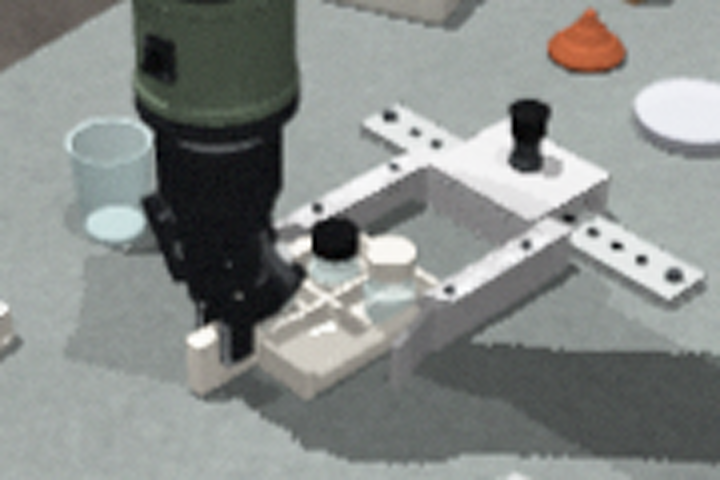

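```bash
python3 -m creep '[{"rx":0,"ry":0,"rz":0,"tx":-3,"ty":0,"tz":0,"hand":1},{"rx":0,"ry":0,"rz":0,"tx":-10,"ty":0,"tz":0,"hand":1},{"rx":0,"ry":0,"rz":0,"tx":-19,"ty":0,"tz":0,"hand":1},{"rx":0,"ry":0,"rz":0,"tx":-29,"ty":0,"tz":0,"hand":1},{"rx":0,"ry":0,"rz":0,"tx":-39,"ty":0,"tz":0,"hand":1},{"rx":0,"ry":0,"rz":0,"tx":-48,"ty":0,"tz":0,"hand":1},{"rx":0,"ry":0,"rz":0,"tx":-55,"ty":0,"tz":0,"hand":1},{"rx":0,"ry":0,"rz":0,"tx":-60,"ty":0,"tz":0,"hand":1}]' 50
python3 -m creep '[{"rx":0,"ry":0,"rz":0,"tx":-3,"ty":0,"tz":0,"hand":1},{"rx":0,"ry":0,"rz":0,"tx":-6,"ty":0,"tz":0,"hand":1},{"rx":0,"ry":0,"rz":0,"tx":-9,"ty":0,"tz":0,"hand":1},{"rx":0,"ry":0,"rz":0,"tx":-12,"ty":0,"tz":0,"hand":1}]' 50
python3 - <<'E'
from h import *
p=viewer.grab_frame("top")
cv2.imwrite("pics/top7z.png",cv2.resize(p["pixels"][145:245,220:350],None,fx=6,fy=6,interpolation=cv2.INTER_CUBIC))
p=viewer.grab_frame("side")
cv2.imwrite("pics/side10z.png",cv2.resize(p["pixels"][130:250,190:350],None,fx=5,fy=5,interpolation=cv2.INTER_CUBIC))
E
```

```text
clock: 11.5
position: [0.5741, -0.0054, -0.0071]
tool_rot: [3.141, -0.001, 1.388]
force: [0.8, 6.2, 4.8]
grip_width: 0.0126
clock: 11.9
position: [0.572, -0.0167, -0.0071]
tool_rot: [3.141, -0.001, 1.389]
force: [1.2, 6.6, 5.3]
grip_width: 0.0132
```

View pics/top7z.png

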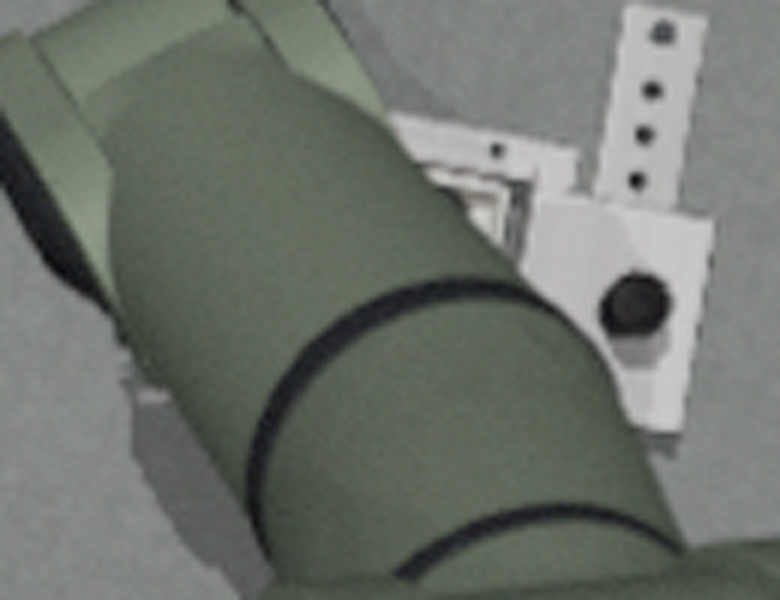

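View pics/side10z.png

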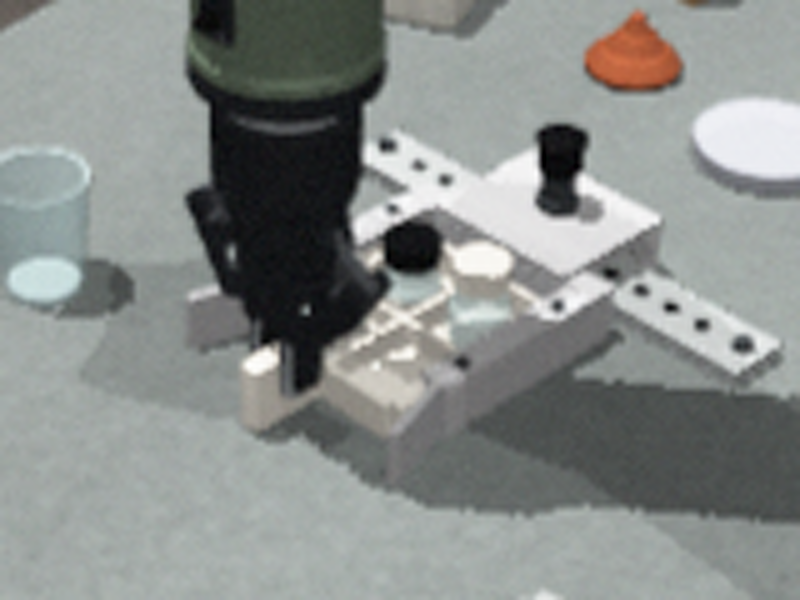

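```bash
python3 -m creep '[{"rx":0,"ry":0,"rz":0,"tx":-2,"ty":0,"tz":0,"hand":1},{"rx":0,"ry":0,"rz":0,"tx":-4,"ty":0,"tz":0,"hand":1},{"rx":0,"ry":0,"rz":0,"tx":-6,"ty":0,"tz":0,"hand":1},{"rx":0,"ry":0,"rz":0,"tx":-7.5,"ty":0,"tz":0,"hand":1},{"rx":0,"ry":0,"rz":0,"tx":-8.5,"ty":0,"tz":0,"hand":1}]' 50
```

```text
clock: 12.5
position: [0.5705, -0.0251, -0.0071]
tool_rot: [3.141, -0.001, 1.389]
force: [1.0, 6.3, 5.1]
grip_width: 0.0131
```

```bash
python3 -m creep '[{"rx":0,"ry":0,"rz":0,"tx":-1,"ty":0,"tz":0,"hand":1},{"rx":0,"ry":0,"rz":0,"tx":-2,"ty":0,"tz":0,"hand":1}]' 50
```

```text
clock: 12.7
position: [0.5707, -0.0257, -0.007]
tool_rot: [3.14, -0.003, 1.389]
force: [5.4, 16.3, 1.1]
grip_width: 0.0126
```

```bash
python3 -m creep '[{"rx":0,"ry":0,"rz":0,"tx":-1,"ty":0,"tz":0,"hand":1},{"rx":0,"ry":0,"rz":0,"tx":-1.5,"ty":0,"tz":0,"hand":1}]' 50
python3 - <<'E'
from h import *
p=viewer.grab_frame("top")
cv2.imwrite("pics/top8z.png",cv2.resize(p["pixels"][145:245,220:350],None,fx=6,fy=6,interpolation=cv2.INTER_CUBIC))
print(bot.observe()["position"],bot.observe()["force"])
E
```

```text
clock: 12.9
position: [0.5708, -0.0257, -0.0069]
tool_rot: [3.139, -0.005, 1.39]
force: [5.3, 21.2, 2.6]
grip_width: 0.0131
[ 0.57075448 -0.02570664 -0.00691895] [ 5.22586788 19.50330781  2.28374263]
```

View pics/top8z.png

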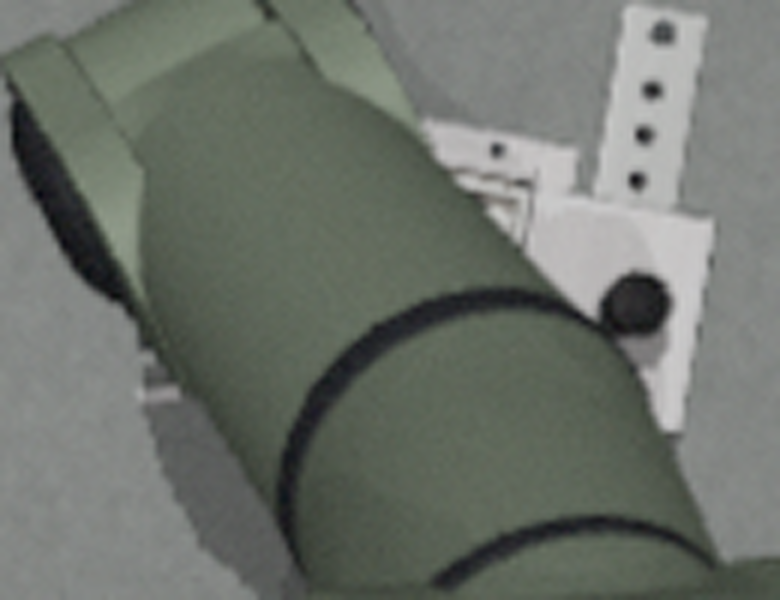

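```bash
python3 -m creep '[{"rx":0,"ry":0,"rz":0,"tx":1,"ty":0,"tz":0,"hand":1},{"rx":0,"ry":0,"rz":0,"tx":2,"ty":0,"tz":0,"hand":1},{"rx":0,"ry":0,"rz":0,"tx":2,"ty":0,"tz":0,"hand":-0.2},{"rx":0,"ry":0,"rz":0,"tx":2,"ty":0,"tz":0,"hand":-0.2},{"rx":0,"ry":0,"rz":0,"tx":2,"ty":0,"tz":0,"hand":-0.2},{"rx":0,"ry":0,"rz":0,"tx":2,"ty":0,"tz":0,"hand":-0.2},{"rx":0,"ry":0,"rz":0,"tx":2,"ty":0,"tz":0,"hand":-0.2},{"rx":0,"ry":0,"rz":0,"tx":2,"ty":0,"tz":0,"hand":-0.2}]' 50
python3 - <<'E'
from h import *
p=viewer.grab_frame("side")
cv2.imwrite("pics/side11z.png",cv2.resize(p["pixels"][130:250,190:350],None,fx=5,fy=5,interpolation=cv2.INTER_CUBIC))
print(bot.observe()["position"],bot.observe()["force"])
E
```

```text
clock: 13.75
position: [0.5696, -0.0277, -0.0074]
tool_rot: [-3.142, 0.0, 1.388]
force: [0.1, 0.3, 0.6]
grip_width: 0.0513
[ 0.56964719 -0.02767387 -0.007427  ] [0.25133497 0.19699293 0.52230774]
```

View pics/side11z.png

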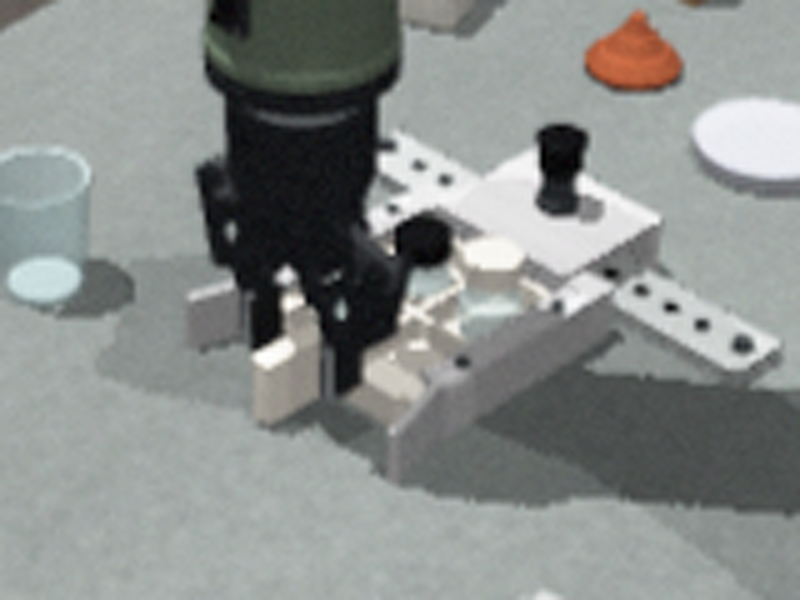

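```bash
python3 -m creep '[{"rx":0,"ry":0,"rz":0,"tx":0,"ty":0,"tz":-8,"hand":-0.2},{"rx":0,"ry":0,"rz":0,"tx":0,"ty":0,"tz":-22,"hand":-0.2},{"rx":0,"ry":0,"rz":0,"tx":0,"ty":0,"tz":-45,"hand":-0.2},{"rx":0,"ry":0,"rz":0,"tx":0,"ty":0,"tz":-75,"hand":-0.2},{"rx":0,"ry":0,"rz":0,"tx":0,"ty":0,"tz":-105,"hand":-0.2},{"rx":0,"ry":0,"rz":0,"tx":0,"ty":0,"tz":-130,"hand":-0.2},{"rx":0,"ry":0,"rz":0,"tx":0,"ty":0,"tz":-145,"hand":-0.2},{"rx":0,"ry":0,"rz":0,"tx":0,"ty":0,"tz":-150,"hand":-0.2}]' 50
python3 - <<'E'
from h import *
for n,(a,b,c,d) in dict(side=(130,250,190,350),top=(140,260,235,355)).items():
  p=viewer.grab_frame(n)
  cv2.imwrite(f"pics/{n}12z.png",cv2.resize(p["pixels"][a:b,c:d],None,fx=5,fy=5,interpolation=cv2.INTER_CUBIC))
E
python3 go.py .5325 -.225 .143 79.5
```

```text
clock: 14.6
position: [0.5703, -0.0276, 0.1446]
tool_rot: [3.139, -0.0, 1.388]
force: [-0.5, 0.6, -0.7]
grip_width: 0.0513
t 14.7 pos [ 0.5697 -0.0277  0.1429] rpy [179.97   0.    79.51] F [ 0.6  0.7 -0.4] w 0.0512
shift mm [-2.008e+02 -7.000e-01 -1.000e-01] turn [0.03 0.   0.01]
```

View pics/side12z.png

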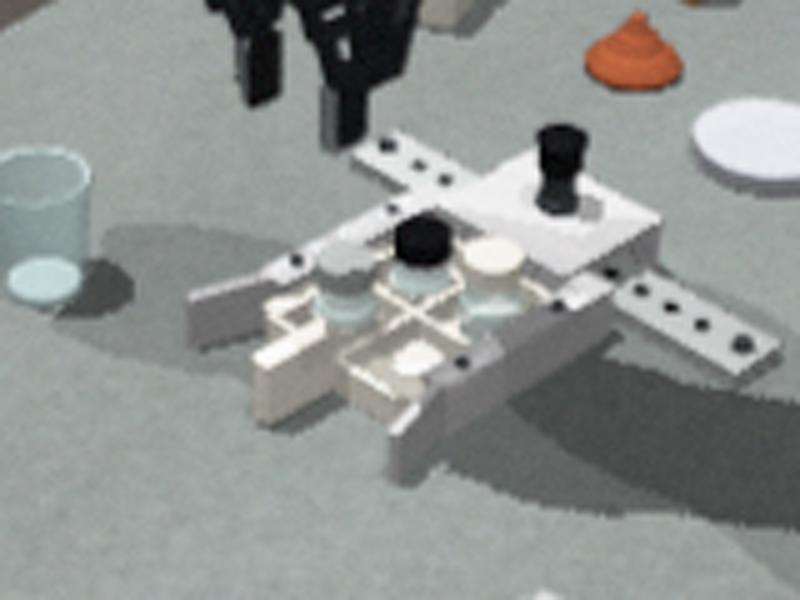

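View pics/top12z.png

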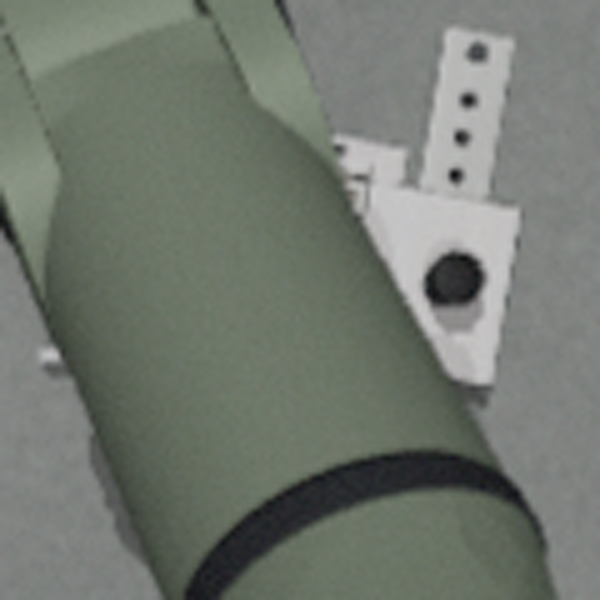

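```bash
python3 -m creep '[{"rx":0,"ry":0,"rz":0,"tx":-15,"ty":0,"tz":0,"hand":-0.5},{"rx":0,"ry":0,"rz":0,"tx":-40,"ty":0,"tz":0,"hand":-0.5},{"rx":0,"ry":0,"rz":0,"tx":-75,"ty":0,"tz":0,"hand":-0.5},{"rx":0,"ry":0,"rz":0,"tx":-110,"ty":-0.5,"tz":0,"hand":-0.5},{"rx":0,"ry":0,"rz":0,"tx":-145,"ty":-0.5,"tz":0,"hand":-0.5},{"rx":0,"ry":0,"rz":0,"tx":-175,"ty":-0.7,"tz":0,"hand":-0.5},{"rx":0,"ry":0,"rz":0,"tx":-193,"ty":-0.7,"tz":5,"hand":-0.5},{"rx":0,"ry":0,"rz":0,"tx":-200.8,"ty":-0.7,"tz":15,"hand":-0.5}]' 50
python3 -m creep '[{"rx":0,"ry":0,"rz":0,"tx":0,"ty":0,"tz":10,"hand":-0.5},{"rx":0,"ry":0,"rz":0,"tx":0,"ty":0,"tz":20,"hand":-0.5},{"rx":0,"ry":0,"rz":0,"tx":0,"ty":0,"tz":25,"hand":-0.5},{"rx":0,"ry":0,"rz":0,"tx":0,"ty":0,"tz":25,"hand":-0.5}]' 50
python3 go.py .5325 -.225 .038 79.5
python3 - <<'E'
from h import *
s=bot.observe();P=s["position"];Rm=R.from_euler('xyz',s["tool_rot"]);w=s["grip_width"]/2
for n,(a,b,c,d) in dict(side=(90,210,230,390),top=(140,260,250,410)).items():
  p=viewer.grab_frame(n)
  im=cv2.resize(p["pixels"][a:b,c:d],None,fx=5,fy=5,interpolation=cv2.INTER_CUBIC)
  f=lambda X:tuple(int(q) for q in ((proj(p,X)-[c,a]+.5)*5-.5).round())
  for y in(-w,w): cv2.line(im,f(P+Rm.apply([0,y,-.033])),f(P+Rm.apply([0,y,-.06])),(0,0,255),1)
  cv2.line(im,f([.5325,-.225,.038]),f([.5325,-.225,.12]),(255,0,255),1)
  cv2.imwrite(f"pics/{n}13z.png",im)
E
```

```text
clock: 15.5
position: [0.5317, -0.2269, 0.1266]
tool_rot: [-3.141, 0.0, 1.386]
force: [0.4, -0.1, 0.3]
grip_width: 0.064
clock: 15.9
position: [0.5324, -0.2236, 0.1016]
tool_rot: [-3.14, -0.001, 1.39]
force: [0.2, 0.8, 0.2]
grip_width: 0.064
t 15.9 pos [ 0.5324 -0.2236  0.1016] rpy [-1.7992e+02 -4.0000e-02  7.9620e+01] F [0.2 0.8 0.2] w 0.064
shift mm [-1.4  0.4 63.6] turn [-0.08 -0.04  0.12]
```

View pics/side13z.png

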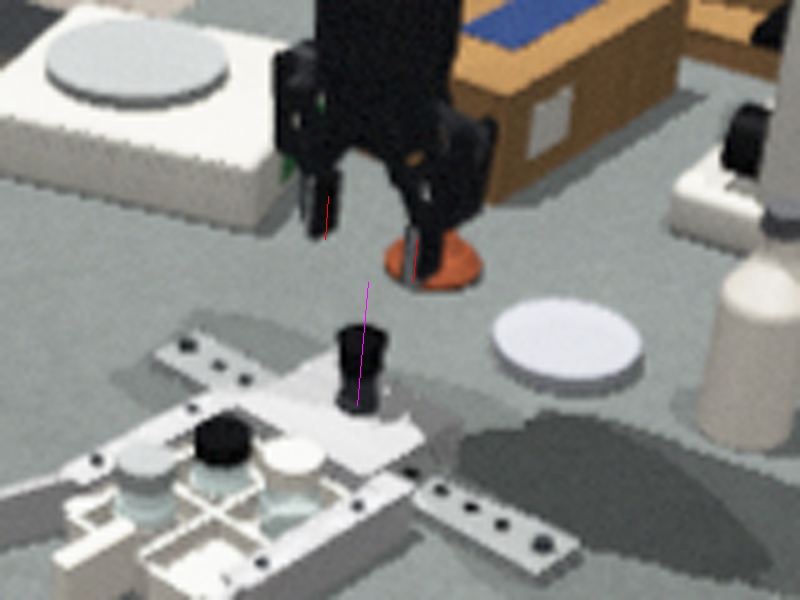

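View pics/top13z.png

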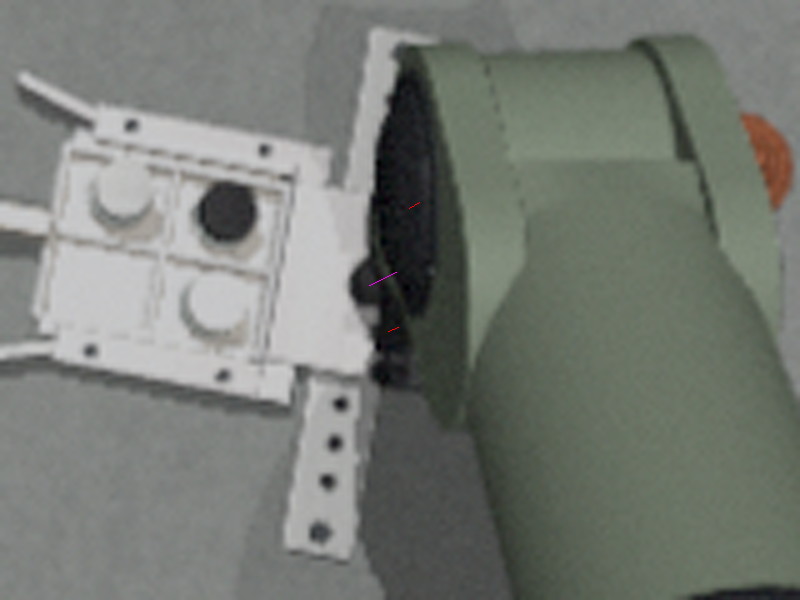

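```bash
python3 -m creep '[{"rx":0,"ry":0,"rz":0,"tx":-1,"ty":0,"tz":8,"hand":-0.5},{"rx":0,"ry":0,"rz":0,"tx":-1,"ty":0,"tz":20,"hand":-0.5},{"rx":0,"ry":0,"rz":0,"tx":-1,"ty":0,"tz":32,"hand":-0.5},{"rx":0,"ry":0,"rz":0,"tx":-1,"ty":0,"tz":44,"hand":-0.5},{"rx":0,"ry":0,"rz":0,"tx":-1,"ty":0,"tz":54,"hand":-0.5},{"rx":0,"ry":0,"rz":0,"tx":-1,"ty":0,"tz":60,"hand":-0.5},{"rx":0,"ry":0,"rz":0,"tx":-1,"ty":0,"tz":63,"hand":-0.5},{"rx":0,"ry":0,"rz":0,"tx":-1,"ty":0,"tz":63,"hand":-0.5}]' 50
python3 - <<'E'
from h import *
for n,(a,b,c,d) in dict(side=(90,210,230,390)).items():
  p=viewer.grab_frame(n)
  cv2.imwrite(f"pics/{n}14z.png",cv2.resize(p["pixels"][a:b,c:d],None,fx=5,fy=5,interpolation=cv2.INTER_CUBIC))
E
```

```text
clock: 16.8
position: [0.5322, -0.2258, 0.0393]
tool_rot: [-3.141, -0.0, 1.388]
force: [-0.4, -0.7, 0.2]
grip_width: 0.0644
```

View pics/side14z.png

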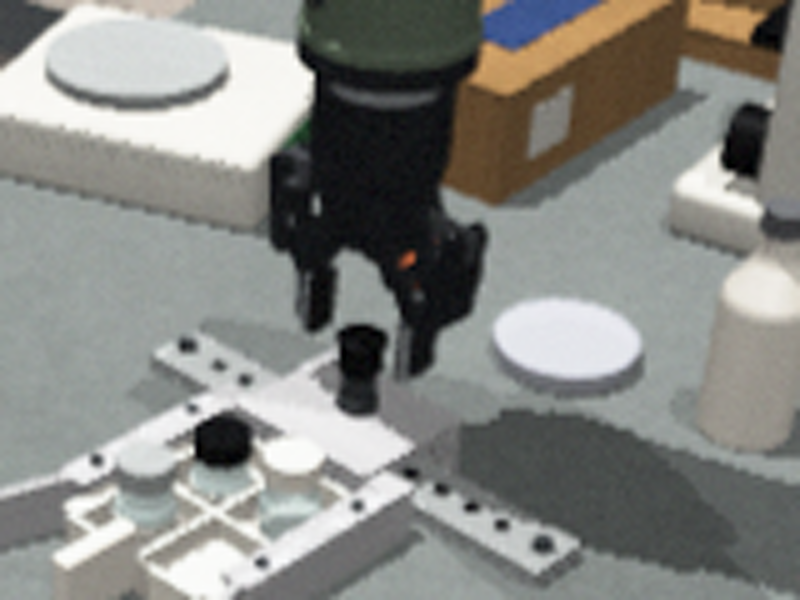

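```bash
python3 -m creep '[{"rx":0,"ry":0,"rz":0,"tx":0,"ty":0,"tz":1,"hand":1},{"rx":0,"ry":0,"rz":0,"tx":0,"ty":0,"tz":1,"hand":1},{"rx":0,"ry":0,"rz":0,"tx":0,"ty":0,"tz":1,"hand":1},{"rx":0,"ry":0,"rz":0,"tx":0,"ty":0,"tz":1,"hand":1},{"rx":0,"ry":0,"rz":0,"tx":0,"ty":0,"tz":1,"hand":1},{"rx":0,"ry":0,"rz":0,"tx":0,"ty":0,"tz":1,"hand":1},{"rx":0,"ry":0,"rz":0,"tx":0,"ty":0,"tz":1,"hand":1}]' 80
python3 - <<'E'
from h import *
for n,(a,b,c,d) in dict(side=(90,210,230,390)).items():
  p=viewer.grab_frame(n)
  cv2.imwrite(f"pics/{n}15z.png",cv2.resize(p["pixels"][a:b,c:d],None,fx=5,fy=5,interpolation=cv2.INTER_CUBIC))
s=bot.observe();print(s["force"],s["grip_width"],s["position"])
E
```

```text
clock: 17.55
position: [0.5331, -0.2261, 0.0393]
tool_rot: [3.14, 0.0, 1.388]
force: [1.3, -0.5, 6.3]
grip_width: 0.0258
[ 1.49899277 -0.33262648  6.56248694] 0.02591777569745267 [ 0.5331096  -0.22609921  0.03934512]
```

View pics/side15z.png

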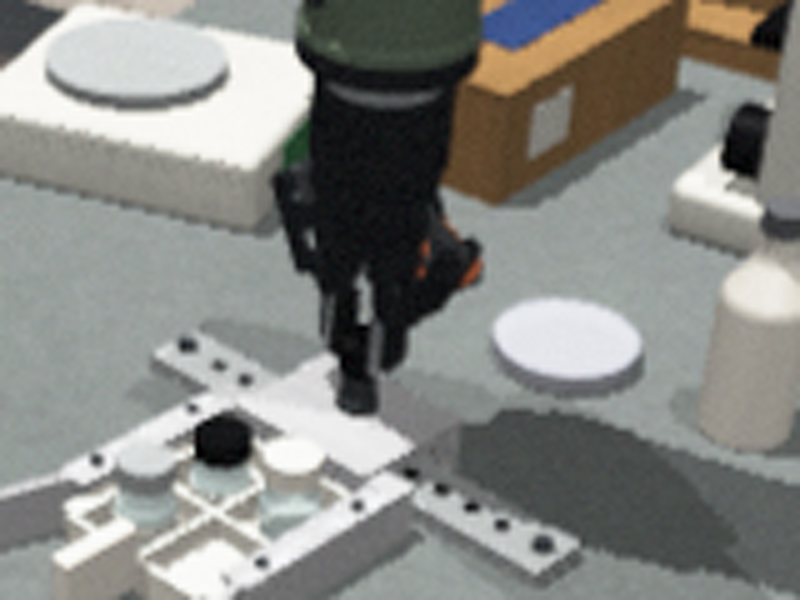

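```bash
python3 -m creep '[{"rx":0,"ry":0,"rz":0,"tx":0,"ty":0,"tz":-2,"hand":1},{"rx":0,"ry":0,"rz":0,"tx":0,"ty":0,"tz":-4,"hand":1},{"rx":0,"ry":0,"rz":0,"tx":0,"ty":0,"tz":-6,"hand":1},{"rx":0,"ry":0,"rz":0,"tx":0,"ty":0,"tz":-8,"hand":1}]' 80
python3 -m creep '[{"rx":0,"ry":0,"rz":0,"tx":0,"ty":0,"tz":-2,"hand":1},{"rx":0,"ry":0,"rz":0,"tx":0,"ty":0,"tz":-4,"hand":1},{"rx":0,"ry":0,"rz":0,"tx":0,"ty":0,"tz":-6,"hand":1}]' 80
```

```text
clock: 18.0
position: [0.533, -0.226, 0.0468]
tool_rot: [3.14, -0.0, 1.388]
force: [5.8, -1.3, -6.4]
grip_width: 0.0258
clock: 18.3
position: [0.5329, -0.226, 0.0527]
tool_rot: [3.14, -0.0, 1.388]
force: [7.0, -2.0, -8.4]
grip_width: 0.0254
```

```bash
python3 -m creep '[{"rx":0,"ry":0,"rz":0,"tx":0,"ty":0,"tz":-1,"hand":1},{"rx":0,"ry":0,"rz":0,"tx":0,"ty":0,"tz":-2,"hand":1},{"rx":0,"ry":0,"rz":0,"tx":0,"ty":0,"tz":-2,"hand":1}]' 80
python3 -m creep '[{"rx":0,"ry":0,"rz":0,"tx":0,"ty":0,"tz":-1,"hand":1},{"rx":0,"ry":0,"rz":0,"tx":0,"ty":0,"tz":-1,"hand":1}]' 80
```

```text
clock: 18.6
position: [0.5329, -0.226, 0.0547]
tool_rot: [3.14, -0.0, 1.388]
force: [6.4, -1.5, -8.1]
grip_width: 0.0256
clock: 18.8
position: [0.5329, -0.226, 0.0556]
tool_rot: [3.14, -0.0, 1.388]
force: [7.5, -1.9, -9.5]
grip_width: 0.0254
```

```bash
python3 -m creep '[{"rx":0,"ry":0,"rz":0,"tx":0,"ty":0,"tz":-1,"hand":1},{"rx":0,"ry":0,"rz":0,"tx":0,"ty":0,"tz":-1,"hand":1}]' 80
python3 - <<'E'
from h import *
for n,(a,b,c,d) in dict(side=(90,210,230,390)).items():
  p=viewer.grab_frame(n)
  cv2.imwrite(f"pics/{n}16z.png",cv2.resize(p["pixels"][a:b,c:d],None,fx=5,fy=5,interpolation=cv2.INTER_CUBIC))
s=bot.observe();print(s["force"],s["grip_width"],s["position"])
E
```

```text
clock: 19.0
position: [0.5327, -0.226, 0.0558]
tool_rot: [3.141, -0.001, 1.388]
force: [11.4, -2.9, -23.2]
grip_width: 0.0254
[ 11.15709481  -3.50363077 -24.27362804] 0.025545213031828794 [ 0.53275436 -0.2259688   0.0558194 ]
```

View pics/side16z.png

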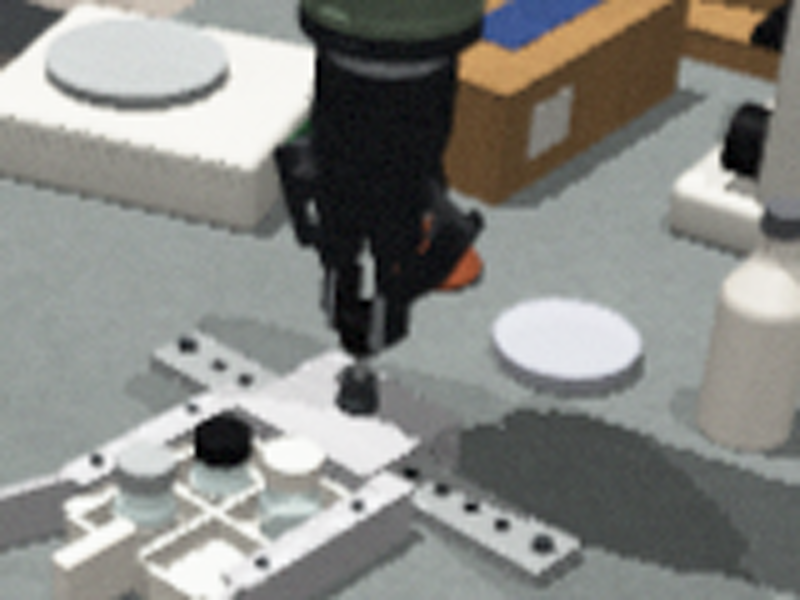

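```bash
python3 -m creep '[{"rx":0,"ry":0,"rz":0,"tx":0,"ty":0,"tz":0,"hand":1},{"rx":0,"ry":0,"rz":0,"tx":0,"ty":0,"tz":0,"hand":1},{"rx":0,"ry":0,"rz":0,"tx":0,"ty":0,"tz":0,"hand":1},{"rx":0,"ry":0,"rz":0,"tx":0,"ty":0,"tz":0,"hand":1},{"rx":0,"ry":0,"rz":0,"tx":0,"ty":0,"tz":0,"hand":1}]' 80
python3 - <<'E'
from h import *
p=viewer.grab_frame("top");cv2.imwrite("pics/topf.png",cv2.resize(p["pixels"][60:300,80:440],None,fx=2.2,fy=2.2,interpolation=cv2.INTER_CUBIC))
E
```

```text
clock: 19.55
position: [0.5328, -0.226, 0.0558]
tool_rot: [3.141, -0.001, 1.388]
force: [11.9, -3.4, -23.7]
grip_width: 0.0253
```

View pics/topf.png

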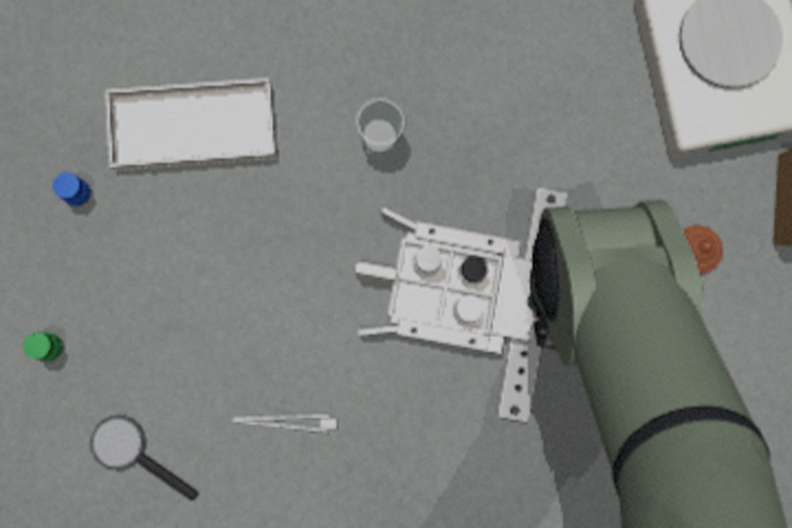

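```bash
python3 - <<'E'
from h import *
p=viewer.grab_frame("top");x0,y0=240,150
im=cv2.resize(p["pixels"][y0:y0+75,x0:x0+95],None,fx=8,fy=8,interpolation=cv2.INTER_CUBIC)
cv2.imwrite("pics/topg_raw.png",im)
f=lambda X:tuple(int(q) for q in ((proj(p,X)-[x0,y0]+.5)*8-.5).round())
B=np.array([.5532,-.1124]);a=np.radians(-100.43);c,s=np.cos(a),np.sin(a)
W=lambda x,y,z:[B[0]+c*x-s*y,B[1]+s*x+c*y,z]
cv2.line(im,f(W(.065,.05,.022)),f(W(.065,-.05,.022)),(0,0,255),1)
cv2.line(im,f(W(-.065,.05,.022)),f(W(-.065,-.05,.022)),(0,0,255),1)
cv2.line(im,f(W(-.118,.007,.046)),f(W(-.118,-.007,.046)),(0,0,255),1)
cv2.imwrite("pics/topg.png",im)
E
```

```text
(no output)
```

View pics/topg.png

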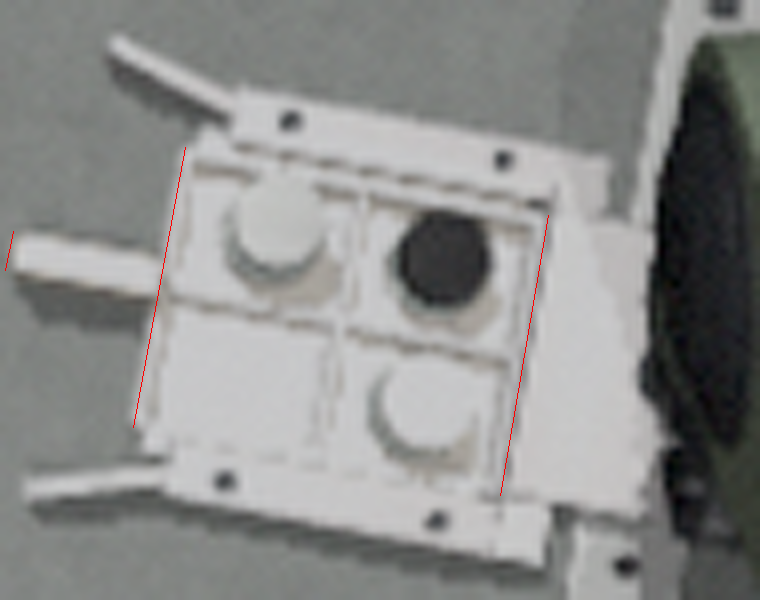

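```bash
python3 -c "
from workcell import bot
s=bot.observe();print(s['clock'],s['force'],s['position']);print(bot.job_done())"
```

```text
19.65 [ 10.95293807  -3.23460531 -24.69444546] [ 0.53274462 -0.22595846  0.05579265]
the job is handed in; nothing more can be done
None
```

I slid the loaded tray by its handle, nose first, into the bay until it met the back stop, where the push force rose to about 20 N. Then I let go of the tray, gripped the index knob and pulled the plunger up. I handed the job in at 19.65 s while still holding the knob up.

**Last checks:**
- **Tray:** in the top picture the nose lies on the stop line with no gap visible, and all three jars are upright.
- **Plunger:** the gripper rose 16.5 mm. The pull climbed from 6 to 9.5 N and then jumped to about 24 N at the stop, and it held steady over the half second I watched. The side picture shows the knob clear of its collar.
- **Other things:** the empty tray, beaker, forceps, hand lens and the two coloured pots look unmoved. The arm covers the petri dish and wash bottle in the final top picture, and partly the shell. The dish and bottle were in place in the side picture taken about half a second earlier.

**What disagreed:**
- **Finger height:** the cameras put the fingertips about 23 mm higher than the reported tool position. I set grip heights from the pictures, and both grips held.
- **Side load on the knob:** a side force of about 11 N remained while holding it up, probably because the grip is about a millimetre off the knob's axis.

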